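Put the check weights back in their cases

TASK

The balance has been checked: take the stack of four steel check weights on its pan apart and set each weight in its own open round storage case, the one whose well is made for its size, so that it stands flat on the floor of the well. Lower the weights in rather than dropping them, and never let one tip over or touch the bench. Leave all four released in their cases.

Things in the scene. Friction and masses are not known exactly. Their poses are not given: they have to be found in the camera images.
- balance: Top-loading electronic balance, white housing 270 x 190 x 54 mm, fixed on the bench, display and keys towards the robot. Origin: centre of its underside, on the bench; x points from the display to its back, z up. Its round metal pan is 128 mm across, its flat top 70 mm above the origin and its centre 45 mm from the origin along +x. The stack of weights stands near the middle of the pan.
- w500: Stainless steel check weight of 500 g: a plain upright disc 55 mm across and 26 mm high, the largest, at the bottom of the stack. Origin: centre of its underside; z is its axis, up. Loose; grip it across the diameter from above, in the upper part, as up to 7 mm of its foot goes into the case.
- w200: Stainless steel check weight of 200 g: a plain upright disc 40 mm across and 20 mm high, the second from the bottom. Origin: centre of its underside; z is its axis, up. Loose; grip it across the diameter from above, in the upper part, as up to 7 mm of its foot goes into the case.
- w100: Stainless steel check weight of 100 g: a plain upright disc 30 mm across and 17.5 mm high, the third from the bottom. Origin: centre of its underside; z is its axis, up. Loose; grip it across the diameter from above, in the upper part, as up to 7 mm of its foot goes into the case.
- w50: Stainless steel check weight of 50 g: a plain upright disc 22 mm across and 16.5 mm high, the smallest, on top of the stack. Origin: centre of its underside; z is its axis, up. Loose; grip it across the diameter from above, in the upper part, as up to 7 mm of its foot goes into the case.
- case500: Storage case base of the 500 g weight (lid off): a low round light grey tub 85 mm across, 19 mm high, fixed on the bench, with a flared round black well in the middle, 7 mm deep, 73 mm wide at the mouth, 67 mm at its flat floor. Origin: centre of its underside, on the bench; z up; well floor at z 12 mm, rim at 19 mm. (The closed light grey discs at the back of the bench are the lids, not used.)
- case200: Storage case base of the 200 g weight (lid off): a low round light grey tub 70 mm across, 19 mm high, fixed on the bench, with a flared round black well in the middle, 7 mm deep, 58 mm wide at the mouth, 52 mm at its flat floor. Origin: centre of its underside, on the bench; z up; well floor at z 12 mm, rim at 19 mm. (The closed light grey discs at the back of the bench are the lids, not used.)
- case100: Storage case base of the 100 g weight (lid off): a low round light grey tub 60 mm across, 19 mm high, fixed on the bench, with a flared round black well in the middle, 7 mm deep, 48 mm wide at the mouth, 42 mm at its flat floor. Origin: centre of its underside, on the bench; z up; well floor at z 12 mm, rim at 19 mm. (The closed light grey discs at the back of the bench are the lids, not used.)
- case50: Storage case base of the 50 g weight (lid off): a low round light grey tub 52 mm across, 19 mm high, fixed on the bench, with a flared round black well in the middle, 7 mm deep, 40 mm wide at the mouth, 34 mm at its flat floor. Origin: centre of its underside, on the bench; z up; well floor at z 12 mm, rim at 19 mm. (The closed light grey discs at the back of the bench are the lids, not used.)
There are look-alikes about, which are no part of the job. Leave any green or orange look-alike of the w500 alone.

How it is judged:
By the outcome, as a careful person would: the job done as asked, in the order asked, and still so for the second after the job is handed in, with the robot touching nothing.
It also fails if it takes over 120 s, if anything falls off the work surface, if the arm or the gripper's body presses on something with over 40 N, if the wrist force passes 120 N, or if a joint passes its speed limit or range.

ROBOT

A 7-joint arm with a two-finger parallel gripper is mounted at the origin on a cart in front of the work surface, level with it; the furniture and walls round the work are solid. World frame = base frame: x ahead of the robot, y to its left, z up, the work surface at z = 0. Lengths are in m, angles in rad, forces in N, time in s.
With the tool pointing down it reaches from about 0.4 to 0.85 m from the base axis. Payload 4.5 kg.
Tool frame: the origin (TCP) lies on the mounting face of the last link; the fingertips stand 173 mm ahead of it and the grasp point (between the pads) lies 155 mm ahead of it; z points along the fingers, y is the line along which they close (so a half turn about z gives the same grasp; the last joint's range is limited). The gripper opens to 85 mm and grips with 20 to 120 N. Pads are 22 mm wide; open, the fingers measure 114 mm over their backs; the gripper's body (76 mm by 85 mm) begins 54 mm behind the grasp point. The pads swing forward as they close: fully open they stand 13 mm farther back than shut.
Start: joints at [-1.072, 0.689, -0.195, 1.565, 0.157, 0.902, -0.215], TCP at [0.28, 0.559, 0.405] pointing down, gripper open.
Joint ranges: [-3.01, 3.01], [-0.46, 2.08], [-1.47, 1.51], [0.13, 2.56], [-1, 4.14], [0.04, 2.09], [-2.66, 2.66]. Speed limits (rad/s): [2.57, 2.57, 3.14, 3.14, 3.14, 3.14, 3.14].

INTERFACE

Orientations are given as a 3x3 rotation matrix whose columns are the frame's x, y, z axes.
In Python, from station import r gives the robot as it stands. The module is installed in compiled form; this text tells all that it offers.
- The arm moves only by the tool servo_tool, never from a script. Its argument "increments" is a list of rows, each an object with "turn": the turn, a rotation vector about the world's x, y, z in degrees, a list of three; "offset": the shift along the world's x, y, z in cm, a list of three; "claw": the closure, from -1 (fully open) to 1 (shut). In form: [{"turn": [wx, wy, wz], "offset": [tx, ty, tz], "claw": claw}, ...]. A call has 1 to 5 rows; each row is the pose to reach, as a shift and turn from the pose commanded when the call began; what a row does not reach only later rows make up. A row lasts 1/12 s, in which the tool goes at most 41.7 mm and 7.16 degrees, less where a joint would pass 70% of its speed; a pose out of reach is approached as far as the arm can. A call with a gripper value outside its range is refused whole. The fingers move at their own pace and stop on an object; "newtons" is the grip in N (left out, the last holds). Time passes only in rows, so rows that repeat a pose let the fingers close. It gives the time, the measured TCP pose, the force, the opening and the grip force at its end, in the units of the state.
- r.state(): the state, without advancing time (a new reading comes with each control period).
- r.grab_frame(name): name is "side" or "top" or "wrist"; returns a dict with "color" (384x512x3 uint8, red, green, blue), "vfov" (degrees; the focal length in pixels is half the picture's height over the tangent of half this angle, whatever the lens; pixels are square), "cx", "cy" (the principal point, pixels), "R" (3x3) and "t" (3): a world point X has camera coordinates R X + t; the wrist camera has in their place "mount" (4x4, takes a point from camera to tool coordinates, whose origin is the TCP and whose axes are the flange's). Camera axes: x right, y down, z forward; pixel columns grow to the right and rows downward; lengths in m; the calibration is good to about 2 mm. A picture is of the moment at which its call begins: read the wrist's pose just before it. There is no depth.
- r.sign_off(): hands the job in; it is judged then, once.
Trained networks look in a picture, given as the dict that the camera call returned (one of the last four; its "shot" number tells which), for a name from the list of things; names that differ only in an ending like _2 or _b are one class to them, and where a whole thing is asked for, a point or a joint stands for the part that bears it (a point fixed in the world has none). Each returns a list of dicts, best first, with "confidence" (0 to 1); they miss things now and then, are a little off and sometimes report something else, mostly with a low value. They report only what shows in the picture. A call takes as long as a camera call. They do not tell look-alikes from the thing itself.
- r.recognise(picture, label): "xyz" ([x, y, z] in m, in world coordinates, good to about 4 mm: the middle of the surface that is visible of it).
- r.pinpoint(picture, label): "xyz" ([x, y, z] in m, in world coordinates, good to about 4 mm: a listed point, or the origin of a listed thing).
The state is a dict: "time_s": time; "qpos": joint angles; "joint_vel": joint speeds; "joint_torque": joint torques, N m; "eef_pos": TCP position; "orientation": TCP orientation; "force": force on the tool from outside, world axes, zero at the start; "moment": the same for the moment, N m; "opening": finger opening in m; "grasp_force": force on a finger pad.
Only numpy, scipy, OpenCV 4.12 (cv2) and the standard library are available. Lean on these libraries where they do the work, as an engineer would, in place of code of your own. Each camera call takes 0.05 s, during which the arm holds its last target. There are 200 camera calls.

## Working session

There is one attempt and no reset: what is moved stays moved. The work goes in short steps, Python scripts to look and compute and a tool call to move; the robot and the scene stay as the last step left them, time stands still between calls to the robot, and variables do not carry over. Pictures are saved under pics/ and viewed, at most 14 in all, crops included, and the job is handed in when it is done.

Besides the shell and the picture viewer there is one more tool, called after "Call:" as name([rows], argument=value, ...), one row to a line, values as JSON. servo_tool: Moves the arm, as the interface text tells. Its arguments: {"type":"object","properties":{"increments":{"type":"array","items":{"type":"object","properties":{"turn":{"type":"array","items":{"type":"number"}},"offset":{"type":"array","items":{"type":"number"}},"claw":{"type":"number"}}}},"newtons":{"type":"number"}},"required":["increments"]}

```bash
mkdir -p pics; cat > h.py <<'E'
import numpy as np, cv2
from station import r
def save(f,n): cv2.imwrite('pics/'+n+'.png', f['color'][:,:,::-1])
def cam(f,s=None):
    R,t=(np.array(f['R']),np.array(f['t'])) if 'R' in f else (None,None)
    if R is None:
        M=np.array(f['mount']); T=np.eye(4); T[:3,:3]=s['orientation']; T[:3,3]=s['eef_pos']
        W=np.linalg.inv(T@M); R,t=W[:3,:3],W[:3,3]
    fl=f['color'].shape[0]/2/np.tan(np.radians(f['vfov'])/2)
    return R,t,fl,f['cx'],f['cy']
def ray(f,u,v,z,s=None):
    R,t,fl,cx,cy=cam(f,s); d=R.T@np.array([(u-cx)/fl,(v-cy)/fl,1]); o=-R.T@t
    return o+d*(z-o[2])/d[2]
def proj(f,X,s=None):
    R,t,fl,cx,cy=cam(f,s); p=R@np.array(X)+t
    return p[:2]/p[2]*fl+[cx,cy]
E
python3 - <<'E'
from h import *
s=r.state(); print(s['eef_pos'],np.round(s['orientation'],3).tolist(),s['opening'],s['force'],s['time_s'])
F={}
for n in ['side','top']:
    f=r.grab_frame(n); save(f,n+'0')
    R,t,*_=cam(f); print(n,'campos',-R.T@t)
    for l in ['balance','w500','w200','w100','w50','case500','case200','case100','case50']:
        for d in r.pinpoint(f,l)[:3]: print(n,l,np.round(d['xyz'],3),round(d['confidence'],2),proj(f,d['xyz']).round())
E
```

```text
[0.28003689 0.55837057 0.40386972] [[-0.894, 0.448, -0.001], [0.448, 0.894, -0.002], [-0.0, -0.002, -1.0]] 0.08549796260762231 [-0.16653272 -0.16552516 -0.52769614] 0.0
side campos [ 0.2594534  -0.70247095  0.48263906]
side balance [ 0.509 -0.249 -0.001] 0.65 [295. 331.]
side w500 [ 0.562 -0.274  0.093] 0.84 [335. 287.]
side w500 [ 0.559 -0.271  0.072] 0.82 [332. 297.]
side w500 [ 0.451 -0.07  -0.   ] 0.81 [228. 278.]
side w200 [ 0.562 -0.274  0.093] 0.84 [335. 287.]
side w200 [ 0.559 -0.271  0.072] 0.82 [332. 297.]
side w200 [ 0.451 -0.07  -0.   ] 0.81 [228. 278.]
side w100 [ 0.562 -0.274  0.093] 0.84 [335. 287.]
side w100 [ 0.559 -0.271  0.072] 0.82 [332. 297.]
side w100 [ 0.451 -0.07  -0.   ] 0.81 [228. 278.]
side w50 [ 0.562 -0.274  0.093] 0.84 [335. 287.]
side w50 [ 0.559 -0.271  0.072] 0.82 [332. 297.]
side w50 [ 0.451 -0.07  -0.   ] 0.81 [228. 278.]
side case500 [ 0.623  0.129 -0.001] 0.94 [269. 219.]
side case500 [0.483 0.056 0.001] 0.74 [225. 243.]
side case500 [ 0.458  0.248 -0.004] 0.71 [194. 211.]
side case200 [ 0.623  0.129 -0.001] 0.94 [269. 219.]
side case200 [0.483 0.
[... 969 characters left out ...]
. 242.]
top w50 [ 0.607 -0.063 -0.005] 0.72 [292. 184.]
top w50 [ 0.557 -0.276  0.117] 0.63 [385. 197.]
top case500 [0.604 0.31  0.004] 0.93 [154. 180.]
top case500 [0.458 0.245 0.001] 0.69 [175. 235.]
top case500 [ 0.488  0.058 -0.006] 0.59 [246. 227.]
top case200 [0.604 0.31  0.004] 0.93 [154. 180.]
top case200 [0.458 0.245 0.001] 0.69 [175. 235.]
top case200 [ 0.488  0.058 -0.006] 0.59 [246. 227.]
top case100 [0.604 0.31  0.004] 0.93 [154. 180.]
top case100 [0.458 0.245 0.001] 0.69 [175. 235.]
top case100 [ 0.488  0.058 -0.006] 0.59 [246. 227.]
top case50 [0.604 0.31  0.004] 0.93 [154. 180.]
top case50 [0.458 0.245 0.001] 0.69 [175. 235.]
top case50 [ 0.488  0.058 -0.006] 0.59 [246. 227.]
```

View pics/side0.png

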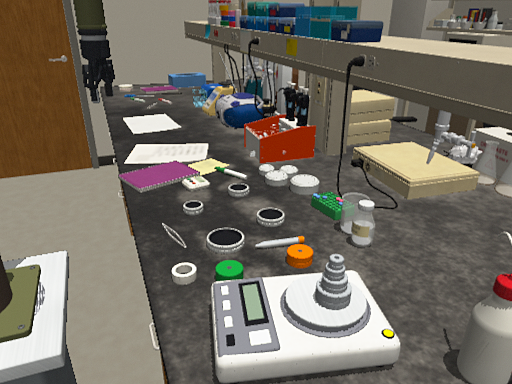

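View pics/top0.png

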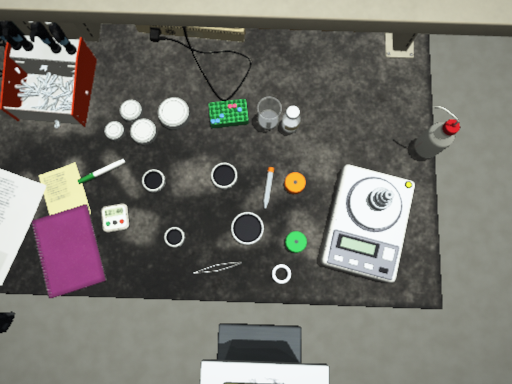

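The side view shows the stack at about (337,280) on the pan, with the green (229,270) and orange (300,256) decoys beside it. In the top view the open cases are at (247,228) for 500, (224,175) for 200, (153,180) for 100 and (175,237) for 50. The white ring at (282,273) isn't a case (it looks like tape).

```bash
python3 - <<'E'
from h import *
f=r.grab_frame('top'); g=f['color'].max(2)
for n,(u,v),D in [('500',(247,228),73),('200',(224,175),58),('100',(153,180),48),('50',(175,237),40)]:
    w=(g[v-20:v+21,u-20:u+21]>110).astype(np.uint8)
    c,_=cv2.findContours(w,cv2.RETR_CCOMP,cv2.CHAIN_APPROX_NONE)
    # outer ring & its hole
    big=max(c,key=lambda k:cv2.contourArea(k)); (x,y),rad=cv2.minEnclosingCircle(big)
    m=np.zeros_like(w); cv2.drawContours(m,[big],-1,1,-1); h=m*(1-w)
    k,lab,st,ce=cv2.connectedComponentsWithStats(h); i=1+np.argmax(st[1:,4])
    hu,hv=ce[i]
    P=ray(f,hu+u-20,hv+v-20,.019); Q=ray(f,x+u-20,y+v-20,.015)
    mm=np.linalg.norm(ray(f,u+1,v,.019)-ray(f,u,v,.019))*1000
    print(n,P.round(4),Q.round(4),'outer D',2*rad*mm,'well D',2*np.sqrt(st[i,4]/np.pi)*mm,D)
w=r.grab_frame('wrist'); M=np.array(w['mount']); print(M.round(3).tolist(),w['vfov'],r.state()['qpos'].round(2) if hasattr(r.state()['qpos'],'round') else r.state()['qpos'])
E
```

```text
500 [0.4826 0.0553 0.019 ] [0.4822 0.0546 0.015 ] outer D 87.49730388403293 well D 72.50827013649757 73
200 [0.6219 0.1226 0.019 ] [0.6212 0.135  0.015 ] outer D 95.80051882200792 well D 56.97920129592179 58
100 [0.6017 0.3103 0.019 ] [0.6018 0.3103 0.015 ] outer D 62.13450287939486 well D 47.25998514913397 48
50 [0.4533 0.2435 0.019 ] [0.4528 0.2434 0.015 ] outer D 54.550765658443126 well D 40.00898716067856 40
[[0.0, -0.948, -0.319, 0.082], [1.0, 0.0, 0.001, 0.0], [-0.0, -0.319, 0.948, 0.03], [0.0, 0.0, 0.0, 1.0]] 68.92278866891576 [-1.07  0.69 -0.19  1.57  0.16  0.9  -0.22]
```

Call:
servo_tool([
  {"turn":[0,0,0],"offset":[1.7,-3.8,0],"claw":-1},
  {"turn":[0,0,0],"offset":[3.3,-7.6,0],"claw":-1},
  {"turn":[0,0,0],"offset":[5.0,-11.4,0],"claw":-1},
  {"turn":[0,0,0],"offset":[6.6,-15.2,0],"claw":-1},
  {"turn":[0,0,0],"offset":[8.2,-19,0],"claw":-1},
], newtons=40)

```text
time_s: 1.52
eef_pos: [0.3626, 0.367, 0.4049]
orientation: [[-0.894, 0.448, 0.001], [0.448, 0.894, 0.0], [-0.0, 0.0, -1.0]]
force: [1.2, -0.3, -0.6]
opening: 0.0853
grasp_force: 0.0
```

Call:
servo_tool([
  {"turn":[0,0,0],"offset":[1.2,-3.9,0],"claw":-1},
  {"turn":[0,0,0],"offset":[2.4,-7.8,0],"claw":-1},
  {"turn":[0,0,0],"offset":[3.6,-11.7,0],"claw":-1},
  {"turn":[0,0,0],"offset":[4.8,-15.6,0],"claw":-1},
  {"turn":[0,0,0],"offset":[6,-19.5,0],"claw":-1},
])

```text
time_s: 1.93
eef_pos: [0.4224, 0.1719, 0.405]
orientation: [[-0.894, 0.448, 0.001], [0.448, 0.894, 0.0], [-0.001, 0.001, -1.0]]
force: [1.4, -0.6, 0.3]
opening: 0.0854
grasp_force: 0.0
```

Call:
servo_tool([
  {"turn":[0,0,0],"offset":[1.2,-3.9,0],"claw":-1},
  {"turn":[0,0,0],"offset":[2.4,-7.8,0],"claw":-1},
  {"turn":[0,0,0],"offset":[3.6,-11.7,0],"claw":-1},
  {"turn":[0,0,0],"offset":[4.8,-15.6,0],"claw":-1},
  {"turn":[0,0,0],"offset":[6,-19.5,0],"claw":-1},
])

```text
time_s: 2.35
eef_pos: [0.4825, -0.0234, 0.405]
orientation: [[-0.894, 0.448, 0.001], [0.448, 0.894, 0.0], [-0.001, 0.0, -1.0]]
force: [1.5, 0.4, 0.4]
opening: 0.0854
grasp_force: 0.0
```

Call:
servo_tool([
  {"turn":[0,0,0],"offset":[1.3,-3.9,0],"claw":-1},
  {"turn":[0,0,0],"offset":[2.7,-7.8,0],"claw":-1},
  {"turn":[0,0,0],"offset":[4.1,-11.7,0],"claw":-1},
  {"turn":[0,0,0],"offset":[5.4,-15.6,0],"claw":-1},
  {"turn":[0,0,0],"offset":[6.8,-19.5,0],"claw":-1},
])

```text
time_s: 2.77
eef_pos: [0.5503, -0.2186, 0.4049]
orientation: [[-0.894, 0.449, 0.0], [0.449, 0.894, 0.0], [-0.0, 0.0, -1.0]]
force: [0.6, -0.2, -0.0]
opening: 0.0853
grasp_force: 0.0
```

Call:
servo_tool([
  {"turn":[0,0,0],"offset":[1.2,-3.9,0],"claw":-1},
  {"turn":[0,0,0],"offset":[1.2,-5.2,0],"claw":-1},
  {"turn":[0,0,0],"offset":[1.2,-5.2,0],"claw":-1},
])

```text
time_s: 3.02
eef_pos: [0.5613, -0.2739, 0.4041]
orientation: [[-0.89, 0.456, -0.0], [0.456, 0.89, -0.003], [-0.001, -0.003, -1.0]]
force: [-0.6, 0.8, -0.4]
opening: 0.0855
grasp_force: 0.0
```

```bash
python3 - <<'E'
from h import *
s=r.state(); f=r.grab_frame('wrist'); save(f,'w1'); print(s['eef_pos'])
import pickle; pickle.dump((f,s),open('w1.p','wb'))
for l in ['w50','w200']:
    for d in r.pinpoint(f,l): print(l,np.round(d['xyz'],4),round(d['confidence'],2),proj(f,d['xyz'],s).round())
im=cv2.resize(f['color'],None,fx=1.5,fy=1.5)[:,:,::-1]; cv2.imwrite('pics/w1b.png',im)
E
```

```text
[ 0.56128337 -0.27387096  0.40411041]
w50 [ 0.6136 -0.0625 -0.0022] 0.87 [415. 124.]
w50 [ 0.554  -0.2756  0.1323] 0.83 [247. 187.]
w50 [ 0.5613 -0.2744  0.0937] 0.75 [252. 181.]
w50 [ 0.5563 -0.2688  0.1158] 0.7 [255. 181.]
w50 [ 0.5646 -0.269   0.0691] 0.67 [257. 175.]
w200 [ 0.6136 -0.0625 -0.0022] 0.87 [415. 124.]
w200 [ 0.554  -0.2756  0.1323] 0.83 [247. 187.]
w200 [ 0.5613 -0.2744  0.0937] 0.75 [252. 181.]
w200 [ 0.5563 -0.2688  0.1158] 0.7 [255. 181.]
w200 [ 0.5646 -0.269   0.0691] 0.67 [257. 175.]
```

View pics/w1b.png

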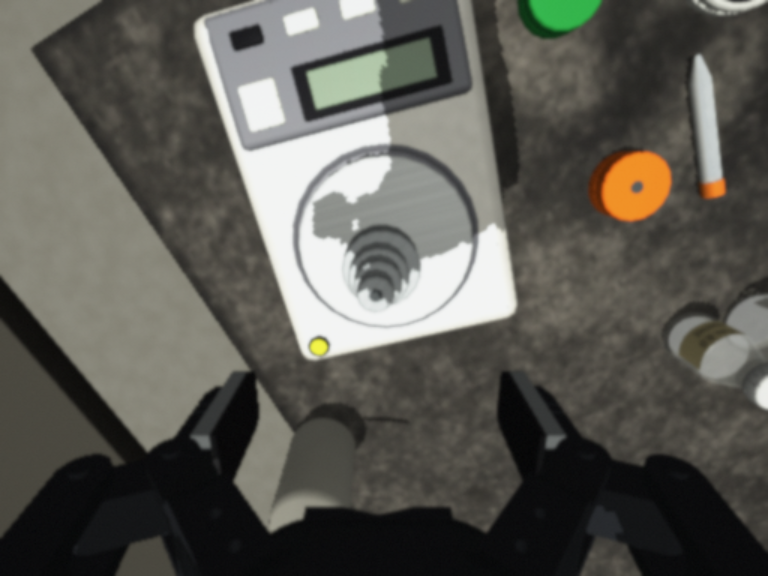

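The wrist view shows the stack below the open fingers, with the w50 top at about (251,195) in native pixels. I'll zoom in with model overlays.

```bash
python3 - <<'E'
from h import *
import pickle; f,s=pickle.load(open('w1.p','rb'))
P=ray(f,251.5,195.5,.150,s); print(P)
k=6; u0,v0=215,135; im=cv2.resize(f['color'][v0:v0+90,u0:u0+75],None,fx=k,fy=k,interpolation=cv2.INTER_CUBIC)[:,:,::-1].copy()
a=np.linspace(0,2*np.pi,60); im0=im.copy()
for z,D,c in [(.15,22,(0,0,255)),(.1335,30,(0,255,0)),(.116,40,(255,0,0)),(.096,55,(0,255,255))]:
    q=np.array([proj(f,[P[0]+D/2e3*np.cos(t),P[1]+D/2e3*np.sin(t),z],s) for t in a])
    cv2.polylines(im,[((q-[u0,v0]+.5)*k).astype(int)],1,c,1)
cv2.imwrite('pics/w1c.png',np.hstack([im[:,:395],im0[:,:395]]))
E
```

```text
[ 0.5579575  -0.27277213  0.15      ]
```

View pics/w1c.png

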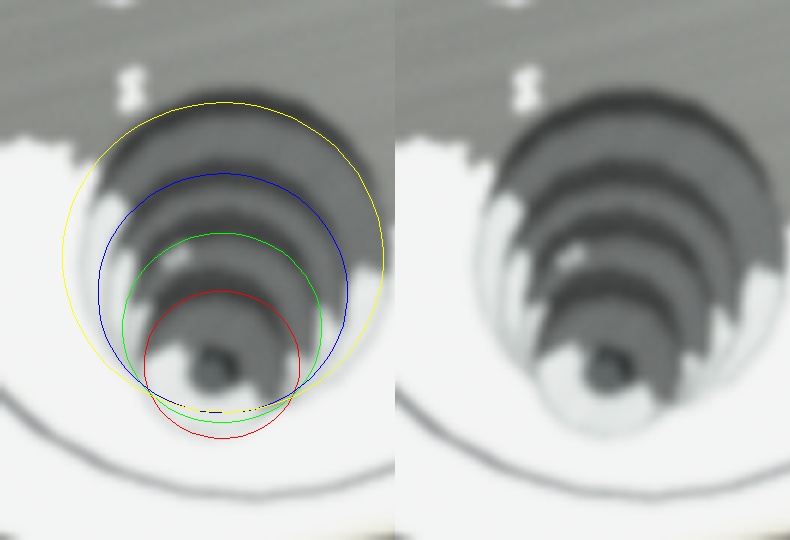

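```bash
python3 - <<'E'
from h import *
import pickle; f,s=pickle.load(open('w1.p','rb'))
for n,x,y,z in [('50',212,368,.15),('100',226,332,.1335),('200',226,302,.116),('500',235,259,.096)]:
    print(n,ray(f,215+x/6-.5,135+y/6-.5,z,s).round(4))
s=r.state();print(s['eef_pos'],np.degrees(np.arctan2(s['orientation'][1][0],s['orientation'][0][0])))
E
```

```text
50 [ 0.5576 -0.2742  0.15  ]
100 [ 0.5585 -0.2724  0.1335]
200 [ 0.5591 -0.2728  0.116 ]
500 [ 0.5584 -0.2707  0.096 ]
[ 0.5621356  -0.26654347  0.40460916] 153.47395331426983
```

Call:
servo_tool([
  {"turn":[0,0,0],"offset":[-0.2,-0.3,-3],"claw":-1},
  {"turn":[0,0,0],"offset":[-0.4,-0.6,-5],"claw":-1},
  {"turn":[0,0,0],"offset":[-0.4,-0.6,-5],"claw":-1},
  {"turn":[0,0,0],"offset":[-0.4,-0.6,-5],"claw":-1},
])

```text
time_s: 3.5
eef_pos: [0.5581, -0.2723, 0.3544]
orientation: [[-0.895, 0.446, -0.002], [0.446, 0.895, 0.002], [0.003, 0.001, -1.0]]
force: [0.1, 0.4, 1.4]
opening: 0.0853
grasp_force: 0.0
```

```bash
python3 - <<'E'
from h import *
s=r.state(); f=r.grab_frame('wrist'); s2=r.state(); print(s['eef_pos'],s2['eef_pos'])
import pickle; pickle.dump((f,s),open('w2.p','wb'))
cen={50:(.5576,-.2742),100:(.5585,-.2724),200:(.5591,-.2728),500:(.5584,-.2707)}
a=np.linspace(0,2*np.pi,60); c0=proj(f,[.558,-.273,.12],s).astype(int); u0,v0=max(c0[0]-66,0),max(c0[1]-70,0); k=5
im0=cv2.resize(f['color'][v0:v0+118,u0:u0+130],None,fx=3,fy=3,interpolation=cv2.INTER_CUBIC)[:,:,::-1].copy(); im=im0.copy();k=3
for z,D,n,c in [(.15,22,50,(0,0,255)),(.1335,30,100,(0,255,0)),(.116,40,200,(255,0,0)),(.096,55,500,(0,255,255))]:
    q=np.array([proj(f,[cen[n][0]+D/2e3*np.cos(t),cen[n][1]+D/2e3*np.sin(t),z],s) for t in a])
    cv2.polylines(im,[((q-[u0,v0]+.5)*k).astype(int)],1,c,1)
print(u0,v0)
cv2.imwrite('pics/w2c.png',np.hstack([im,im0]))
E
```

```text
[ 0.5580664  -0.2723444   0.35441508] [ 0.55876887 -0.27264557  0.35561332]
184 139
```

View pics/w2c.png

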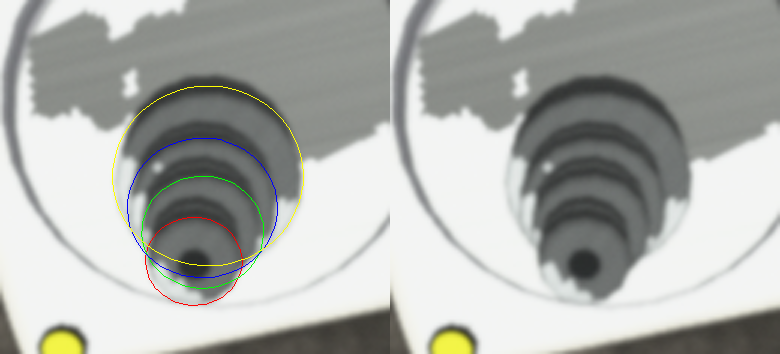

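Overlays agree to within about 1 mm for the upper weights, and the w500 is about 2 mm further out. Grasping w50.

Call:
servo_tool([
  {"turn":[0,0,0],"offset":[-0.1,-0.2,-1.5],"claw":-0.6},
  {"turn":[0,0,0],"offset":[-0.1,-0.2,-3],"claw":-0.4},
  {"turn":[0,0,0],"offset":[-0.1,-0.2,-4.1],"claw":-0.2},
  {"turn":[0,0,0],"offset":[-0.1,-0.2,-4.1],"claw":0},
  {"turn":[0,0,0],"offset":[-0.1,-0.2,-4.1],"claw":0.1},
], newtons=30)

```text
time_s: 3.97
eef_pos: [0.5576, -0.2757, 0.3143]
orientation: [[-0.894, 0.447, 0.001], [0.447, 0.894, 0.0], [-0.0, 0.001, -1.0]]
force: [1.1, -0.6, 0.6]
opening: 0.0386
grasp_force: 0.0
```

```bash
python3 - <<'E'
from h import *
s=r.state(); f=r.grab_frame('wrist'); print(s['eef_pos'],s['opening'],s['force'])
g=r.grab_frame('side')
c=proj(g,[.558,-.2745,.15]).astype(int); print(c)
A=cv2.resize(g['color'][c[1]-60:c[1]+60,c[0]-40:c[0]+40],None,fx=4,fy=4,interpolation=cv2.INTER_CUBIC)
B=cv2.resize(f['color'][150:310,190:330],None,fx=3,fy=3,interpolation=cv2.INTER_CUBIC)
cv2.imwrite('pics/g1.png',np.hstack([A[:480],B[:480]])[:,:,::-1])
E
```

```text
[ 0.5575705  -0.2757238   0.31431107] 0.038579394944220684 [ 1.09234131 -0.63932224  0.57519082]
[336 256]
```

View pics/g1.png

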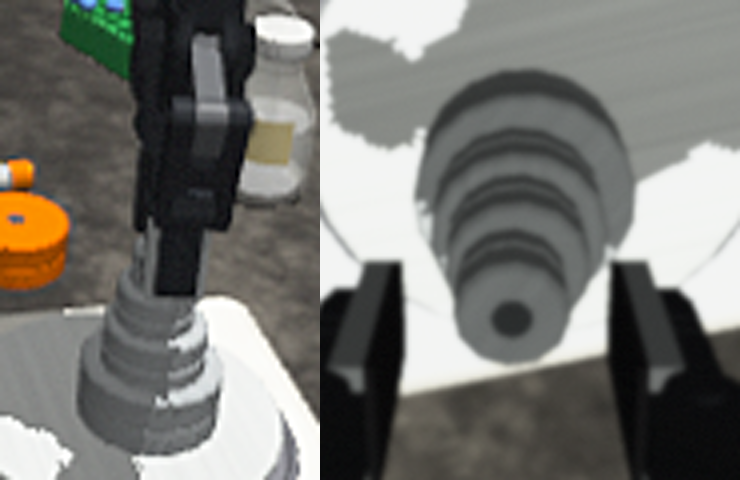

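```bash
python3 - <<'E'
from h import *
g=r.grab_frame('side'); s=r.state(); O=np.array(s['orientation'])
for h in (.165,.170,.175):
  for d in (.019,.027): print(h,d,[proj(g,s['eef_pos']+O@[x,-d,h],).round(1) for x in (-.011,.011)])
E
```

```text
0.165 0.019 [array([346.3, 264.8]), array([330.9, 264. ])]
0.165 0.027 [array([346.9, 268. ]), array([331.3, 267.2])]
0.17 0.019 [array([346. , 267.7]), array([330.6, 266.9])]
0.17 0.027 [array([346.6, 270.9]), array([331. , 270.1])]
0.175 0.019 [array([345.6, 270.6]), array([330.3, 269.7])]
0.175 0.027 [array([346.2, 273.8]), array([330.7, 273. ])]
```

Call:
servo_tool([
  {"claw":1,"turn":[0,0,0],"offset":[0.05,0.1,0]},
  {"claw":1,"turn":[0,0,0],"offset":[0.05,0.1,0]},
  {"claw":1,"turn":[0,0,0],"offset":[0.05,0.1,0]},
  {"claw":1,"turn":[0,0,0],"offset":[0.05,0.1,0]},
], newtons=30)

```text
time_s: 4.45
eef_pos: [0.5581, -0.2751, 0.3147]
orientation: [[-0.894, 0.448, 0.002], [0.448, 0.894, -0.0], [-0.002, 0.001, -1.0]]
force: [0.2, 1.1, 6.6]
opening: 0.0199
grasp_force: 29.3
```

Call:
servo_tool([
  {"claw":1,"turn":[0,0,0],"offset":[0,0,1]},
  {"claw":1,"turn":[0,0,0],"offset":[0,0,2.5]},
  {"claw":1,"turn":[0,0,0],"offset":[0,0,3]},
  {"claw":1,"turn":[0,0,0],"offset":[0,0,3]},
])

```text
time_s: 4.78
eef_pos: [0.5581, -0.2756, 0.3454]
orientation: [[-0.894, 0.449, 0.003], [0.449, 0.894, -0.001], [-0.003, 0.0, -1.0]]
force: [-0.3, -0.7, -0.8]
opening: 0.0201
grasp_force: 29.3
```

```bash
python3 - <<'E'
from h import *
s=r.state(); f=r.grab_frame('wrist'); print(s['eef_pos'],s['opening'],s['force'],s['grasp_force'])
g=r.grab_frame('side')
A=cv2.resize(g['color'][180:300,290:370],None,fx=4,fy=4,interpolation=cv2.INTER_CUBIC)
B=cv2.resize(f['color'][150:310,190:330],None,fx=3,fy=3,interpolation=cv2.INTER_CUBIC)
cv2.imwrite('pics/g2.png',np.hstack([A[:480],B[:480]])[:,:,::-1])
E
```

```text
[ 0.55809315 -0.27560788  0.34535104] 0.020109231830249038 [-0.32480906 -0.69790788 -0.83115422] 29.34839755296707
```

View pics/g2.png

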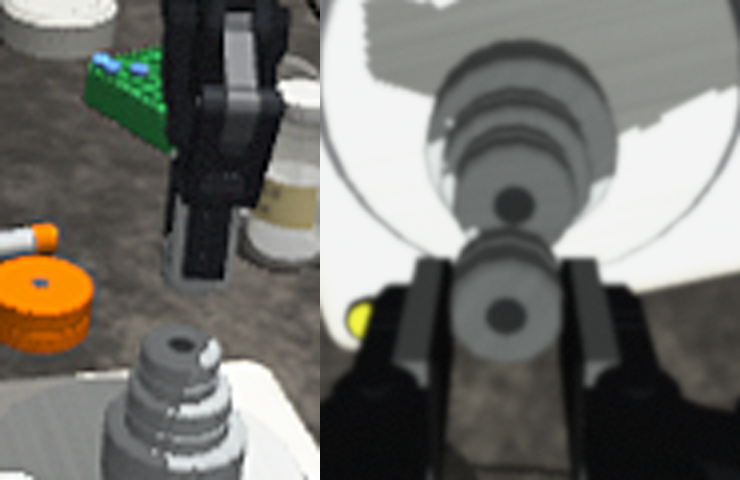

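w50 is held upright and centred between the pads, and the stack below is undisturbed. Next I carry it to case50.

Call:
servo_tool([
  {"claw":1,"turn":[0,0,0],"offset":[-0.75,3.75,0]},
  {"claw":1,"turn":[0,0,0],"offset":[-1.5,7.5,0]},
  {"claw":1,"turn":[0,0,0],"offset":[-2.25,11.25,0]},
  {"claw":1,"turn":[0,0,0],"offset":[-3,15,0]},
  {"claw":1,"turn":[0,0,0],"offset":[-3.75,18.75,-0.5]},
])

```text
time_s: 5.3
eef_pos: [0.5195, -0.0864, 0.3387]
orientation: [[-0.894, 0.449, 0.0], [0.449, 0.894, 0.0], [-0.0, 0.0, -1.0]]
force: [1.2, 0.6, -1.1]
opening: 0.0202
grasp_force: 29.4
```

Call:
servo_tool([
  {"claw":1,"turn":[0,0,0],"offset":[-0.75,3.75,-1]},
  {"claw":1,"turn":[0,0,0],"offset":[-1.5,7.5,-2]},
  {"claw":1,"turn":[0,0,0],"offset":[-2.25,11.25,-3]},
  {"claw":1,"turn":[0,0,0],"offset":[-3,15,-4]},
  {"claw":1,"turn":[0,0,0],"offset":[-3.75,18.75,-5]},
])

```text
time_s: 5.72
eef_pos: [0.4818, 0.1012, 0.2878]
orientation: [[-0.894, 0.448, -0.001], [0.448, 0.894, -0.0], [0.001, -0.001, -1.0]]
force: [-0.5, 0.5, -0.1]
opening: 0.0199
grasp_force: 29.4
```

Call:
servo_tool([
  {"claw":1,"turn":[0,0,0],"offset":[-0.75,3.75,-1.5]},
  {"claw":1,"turn":[0,0,0],"offset":[-1.5,7.5,-3]},
  {"claw":1,"turn":[0,0,0],"offset":[-2.25,11.25,-4.5]},
  {"claw":1,"turn":[0,0,0],"offset":[-3,14.4,-6]},
  {"claw":1,"turn":[0,0,0],"offset":[-3,14.4,-6]},
])

```text
time_s: 6.13
eef_pos: [0.4492, 0.2523, 0.2259]
orientation: [[-0.9, 0.437, -0.004], [0.437, 0.9, 0.006], [0.006, 0.003, -1.0]]
force: [0.2, 0.3, -0.5]
opening: 0.0202
grasp_force: 29.5
```

Call:
servo_tool([
  {"claw":1,"turn":[0,0,0],"offset":[0,0,0]},
  {"claw":1,"turn":[0,0,0],"offset":[0,0,0]},
])

```text
time_s: 6.3
eef_pos: [0.4525, 0.2431, 0.2282]
orientation: [[-0.894, 0.448, -0.001], [0.448, 0.894, -0.002], [0.0, -0.002, -1.0]]
force: [0.3, -0.4, -1.1]
opening: 0.0201
grasp_force: 29.5
```

```bash
python3 - <<'E'
from h import *
s=r.state(); f=r.grab_frame('wrist'); print(s['eef_pos'],r.state()['eef_pos'],s['opening'])
im=f['color'][:,:,::-1].copy(); a=np.linspace(0,2*np.pi,60)
for z,D,c in [(.019,40,(0,0,255)),(.012,34,(0,255,0))]:
    q=np.array([proj(f,[.4533+D/2e3*np.cos(t),.2435+D/2e3*np.sin(t),z],s) for t in a]); cv2.polylines(im,[(q+.5).astype(int)],1,c,1)
p=s['eef_pos']; zf=p[2]-.1812
q=np.array([proj(f,[p[0]+.011*np.cos(t),p[1]+.011*np.sin(t),zf],s) for t in a]); cv2.polylines(im,[(q+.5).astype(int)],1,(0,255,255),1)
cv2.imwrite('pics/p1.png',cv2.resize(im[140:330,140:390],None,fx=3,fy=3))
E
```

```text
[0.45245184 0.24306857 0.22820682] [0.45293064 0.24227466 0.22859569] 0.02006770170494269
```

View pics/p1.png

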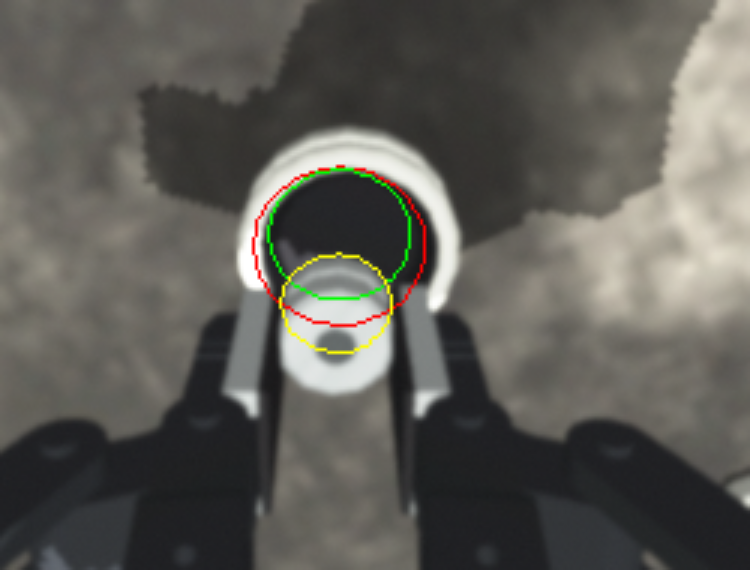

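The case mouth is about 2 mm to the right of the estimate (tool +y). I'll correct for that and lower.

Call:
servo_tool([
  {"claw":1,"turn":[0,0,0],"offset":[0.1,0.3,-1.2]},
  {"claw":1,"turn":[0,0,0],"offset":[0.1,0.3,-2.4]},
  {"claw":1,"turn":[0,0,0],"offset":[0.1,0.3,-3.0]},
  {"claw":1,"turn":[0,0,0],"offset":[0.1,0.3,-3.2]},
  {"claw":1,"turn":[0,0,0],"offset":[0.1,0.3,-3.3]},
])

```text
time_s: 6.77
eef_pos: [0.4538, 0.246, 0.1952]
orientation: [[-0.893, 0.449, -0.001], [0.449, 0.893, -0.001], [0.0, -0.001, -1.0]]
force: [-0.2, -0.2, -0.1]
opening: 0.0203
grasp_force: 29.5
```

Call:
servo_tool([
  {"claw":1,"turn":[0,0,0],"offset":[0,0,-0.1]},
  {"claw":1,"turn":[0,0,0],"offset":[0,0,-0.2]},
  {"claw":1,"turn":[0,0,0],"offset":[0,0,-0.2]},
])

```text
time_s: 7.02
eef_pos: [0.4538, 0.2467, 0.1939]
orientation: [[-0.894, 0.448, 0.0], [0.448, 0.894, 0.0], [-0.0, 0.001, -1.0]]
force: [0.1, 1.2, -1.1]
opening: 0.0201
grasp_force: 29.5
```

Call:
servo_tool([
  {"claw":1,"turn":[0,0,0],"offset":[0,0,-0.05]},
  {"claw":1,"turn":[0,0,0],"offset":[0,0,-0.1]},
  {"claw":1,"turn":[0,0,0],"offset":[0,0,-0.1]},
])

```text
time_s: 7.27
eef_pos: [0.4537, 0.2468, 0.1932]
orientation: [[-0.894, 0.448, 0.001], [0.448, 0.894, 0.0], [-0.0, 0.001, -1.0]]
force: [-0.2, -0.3, 2.8]
opening: 0.0203
grasp_force: 29.9
```

Call:
servo_tool([
  {"claw":1,"turn":[0,0,0],"offset":[0,0,-0.05]},
  {"claw":1,"turn":[0,0,0],"offset":[0,0,-0.05]},
  {"claw":1,"turn":[0,0,0],"offset":[0,0,-0.05]},
])

```text
time_s: 7.52
eef_pos: [0.4537, 0.2468, 0.1931]
orientation: [[-0.894, 0.448, 0.001], [0.448, 0.894, 0.0], [-0.001, 0.001, -1.0]]
force: [-1.0, -0.3, 9.4]
opening: 0.0199
grasp_force: 30.3
```

Contact at z = 0.193 as predicted, so I release and head back to the stack.

Call:
servo_tool([
  {"claw":0.35,"turn":[0,0,0],"offset":[0,0,0.1]},
  {"claw":0.2,"turn":[0,0,0],"offset":[0,0,0.1]},
  {"claw":0.1,"turn":[0,0,0],"offset":[0,0,0.2]},
  {"claw":0,"turn":[0,0,0],"offset":[0,0,1]},
  {"claw":-0.2,"turn":[0,0,0],"offset":[0,0,3.5]},
])

```text
time_s: 7.93
eef_pos: [0.4527, 0.2464, 0.2255]
orientation: [[-0.894, 0.448, -0.005], [0.448, 0.894, -0.003], [0.003, -0.005, -1.0]]
force: [0.1, 0.9, 0.1]
opening: 0.0513
grasp_force: 0.0
```

Call:
servo_tool([
  {"claw":-0.2,"turn":[0,0,0],"offset":[0,0,3.5]},
  {"claw":-0.2,"turn":[0,0,0],"offset":[0,0,7]},
  {"claw":-0.2,"turn":[0,0,0],"offset":[0,0,10]},
  {"claw":-0.2,"turn":[0,0,0],"offset":[0,0,10]},
  {"claw":-0.2,"turn":[0,0,0],"offset":[0,0,10]},
])

```text
time_s: 8.35
eef_pos: [0.454, 0.2468, 0.3293]
orientation: [[-0.894, 0.448, 0.004], [0.448, 0.894, 0.002], [-0.002, 0.004, -1.0]]
force: [0.6, -0.9, -1.0]
opening: 0.0512
grasp_force: 0.0
```

```bash
cat > look.py <<'E'
from h import *
import sys,json
# look.py name u0 v0 w h k  x,y,z,D ...
n=sys.argv[1]; u0,v0,w,h,k=map(int,sys.argv[2:7])
s=r.state(); f=r.grab_frame('wrist'); s2=r.state(); print(s['eef_pos'],s2['eef_pos'],s['opening'],s['time_s'])
import pickle; pickle.dump((f,s),open(n+'.p','wb'))
im=cv2.resize(f['color'][v0:v0+h,u0:u0+w],None,fx=k,fy=k,interpolation=cv2.INTER_CUBIC)[:,:,::-1].copy()
a=np.linspace(0,2*np.pi,60); C=[(0,0,255),(0,255,0),(255,0,0),(0,255,255)]
for i,c in enumerate(sys.argv[7:]):
    x,y,z,D=map(float,c.split(','))
    q=np.array([proj(f,[x+D/2e3*np.cos(t),y+D/2e3*np.sin(t),z],s) for t in a]); cv2.polylines(im,[((q-[u0,v0]+.5)*k).astype(int)],1,C[i%4],1)
    print(c,((proj(f,[x,y,z],s)-[u0,v0]+.5)*k).round(1))
cv2.imwrite('pics/'+n+'.png',im)
E
python3 look.py p2 140 100 250 190 3 .4538,.2468,.0285,22
```

```text
[0.45402866 0.24684717 0.32925949] [0.45354746 0.24655085 0.32785424] 0.05116265478399086 8.35
.4538,.2468,.0285,22 [331.4 250.6]
```

View pics/p2.png

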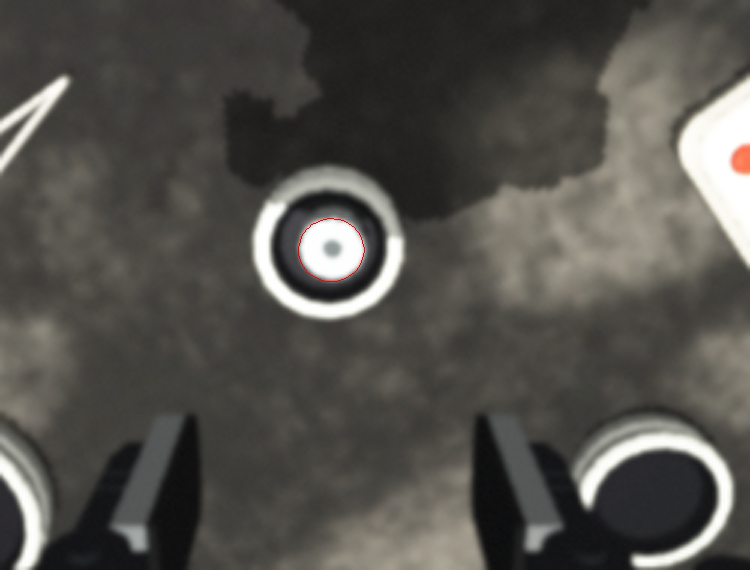

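w50 stands centred in its case. Returning for w100, and measuring case100 from this frame on the way.

```bash
python3 - <<'E'
from h import *
import pickle; f,s=pickle.load(open('p2.p','rb'))
print(ray(f,140+655/3,100+497/3,.019,s))
E
```

```text
[0.60218451 0.31283021 0.019     ]
```

Call:
servo_tool([
  {"claw":-0.2,"turn":[0,0,0],"offset":[0.75,-3.75,0]},
  {"claw":-0.4,"turn":[0,0,0],"offset":[1.5,-7.5,0.5]},
  {"claw":-0.6,"turn":[0,0,0],"offset":[2.25,-11.25,1]},
  {"claw":-0.8,"turn":[0,0,0],"offset":[3,-15,1.5]},
  {"claw":-0.8,"turn":[0,0,0],"offset":[3.75,-18.75,2]},
])

```text
time_s: 8.82
eef_pos: [0.4906, 0.0574, 0.3459]
orientation: [[-0.894, 0.448, -0.004], [0.448, 0.894, -0.001], [0.003, -0.002, -1.0]]
force: [1.2, -0.1, -0.1]
opening: 0.0769
grasp_force: 0.0
```

Call:
servo_tool([
  {"claw":-0.8,"turn":[0,0,0],"offset":[0.75,-3.75,0]},
  {"claw":-0.8,"turn":[0,0,0],"offset":[1.5,-7.5,0]},
  {"claw":-0.8,"turn":[0,0,0],"offset":[2.25,-11.25,0]},
  {"claw":-0.8,"turn":[0,0,0],"offset":[3,-15,0]},
  {"claw":-0.8,"turn":[0,0,0],"offset":[3.75,-18.75,0]},
])

```text
time_s: 9.23
eef_pos: [0.5281, -0.1302, 0.3456]
orientation: [[-0.894, 0.448, -0.004], [0.448, 0.894, 0.001], [0.004, -0.001, -1.0]]
force: [0.9, 0.2, -0.5]
opening: 0.0771
grasp_force: 0.0
```

Call:
servo_tool([
  {"claw":-0.8,"turn":[0,0,0],"offset":[0.75,-3.75,0]},
  {"claw":-0.8,"turn":[0,0,0],"offset":[1.5,-7.5,0]},
  {"claw":-0.8,"turn":[0,0,0],"offset":[2.25,-11.25,0]},
  {"claw":-0.8,"turn":[0,0,0],"offset":[3,-14.5,-0.5]},
  {"claw":-0.8,"turn":[0,0,0],"offset":[3,-14.5,-1]},
])

```text
time_s: 9.65
eef_pos: [0.5575, -0.2824, 0.3352]
orientation: [[-0.889, 0.458, -0.001], [0.458, 0.889, -0.006], [-0.002, -0.006, -1.0]]
force: [0.6, -1.4, -0.0]
opening: 0.0769
grasp_force: 0.0
```

Call:
servo_tool([
  {"claw":-0.8,"turn":[0,0,0],"offset":[0,0,0]},
  {"claw":-0.8,"turn":[0,0,0],"offset":[0,0,0]},
  {"claw":-0.8,"turn":[0,0,0],"offset":[0,0,0]},
])

```text
time_s: 9.9
eef_pos: [0.5586, -0.2713, 0.3364]
orientation: [[-0.895, 0.446, -0.002], [0.446, 0.895, 0.002], [0.003, 0.001, -1.0]]
force: [0.6, 0.1, 0.7]
opening: 0.0768
grasp_force: 0.0
```

```bash
python3 look.py s2 150 110 200 170 4 .558,-.2735,.1335,30 .559,-.2735,.116,40 .560,-.272,.096,55
```

```text
[ 0.558635   -0.27134676  0.336373  ] [ 0.55881886 -0.27130859  0.3368439 ] 0.07675839086558212 9.9
.558,-.2735,.1335,30 [391.9 469.3]
.559,-.2735,.116,40 [395.5 432.7]
.560,-.272,.096,55 [405.3 394. ]
```

View pics/s2.png

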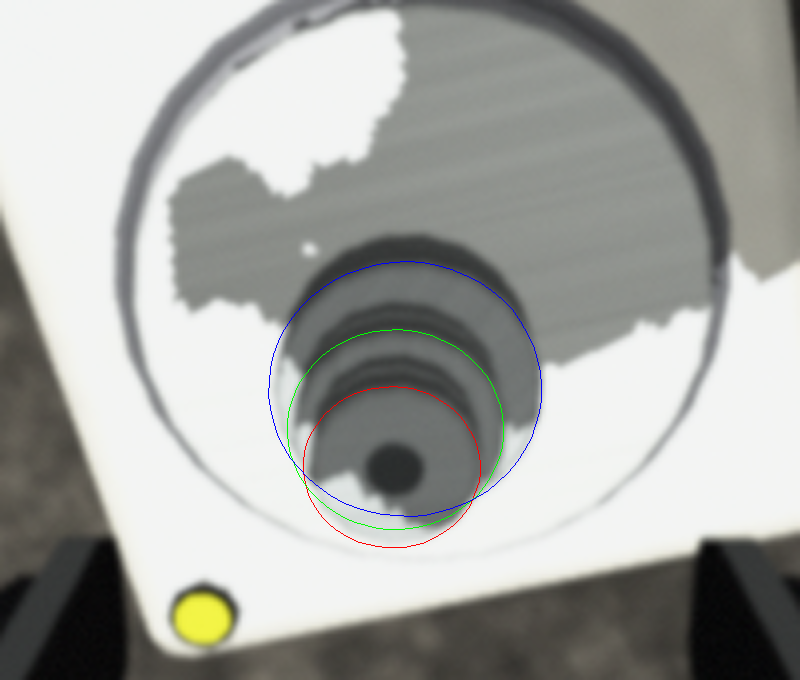

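w100's hole is within 0.5 mm of the estimate. w200 is near (0.5595, -0.2725) and w500 near (0.560, -0.2715). Grasping w100 next.

Call:
servo_tool([
  {"turn":[0,0,0],"offset":[-0.1,-0.2,-1.5],"claw":-0.6},
  {"turn":[0,0,0],"offset":[-0.1,-0.2,-3],"claw":-0.4},
  {"turn":[0,0,0],"offset":[-0.1,-0.2,-3.9],"claw":-0.2},
  {"turn":[0,0,0],"offset":[-0.1,-0.2,-3.9],"claw":-0.1},
  {"turn":[0,0,0],"offset":[-0.1,-0.2,-3.9],"claw":0},
])

```text
time_s: 10.37
eef_pos: [0.5578, -0.2744, 0.2981]
orientation: [[-0.895, 0.447, -0.001], [0.447, 0.895, 0.001], [0.001, 0.0, -1.0]]
force: [0.4, -0.4, 0.5]
opening: 0.0427
grasp_force: 0.0
```

Call:
servo_tool([
  {"claw":1,"turn":[0,0,0],"offset":[0,0,0]},
  {"claw":1,"turn":[0,0,0],"offset":[0,0,0]},
  {"claw":1,"turn":[0,0,0],"offset":[0,0,0]},
  {"claw":1,"turn":[0,0,0],"offset":[0,0,0]},
], newtons=30)

```text
time_s: 10.7
eef_pos: [0.5582, -0.275, 0.2992]
orientation: [[-0.894, 0.448, 0.002], [0.448, 0.894, -0.0], [-0.002, 0.001, -1.0]]
force: [0.5, 1.7, 3.8]
opening: 0.0284
grasp_force: 29.9
```

Call:
servo_tool([
  {"claw":1,"turn":[0,0,0],"offset":[0,0,1]},
  {"claw":1,"turn":[0,0,0],"offset":[0,0,2.5]},
  {"claw":1,"turn":[0,0,0],"offset":[0,0,4]},
  {"claw":1,"turn":[0,0,0],"offset":[0,0,4]},
  {"claw":1,"turn":[0,0,0],"offset":[0,0,4]},
])

```text
time_s: 11.12
eef_pos: [0.5577, -0.2756, 0.339]
orientation: [[-0.894, 0.449, 0.002], [0.449, 0.894, -0.001], [-0.002, -0.0, -1.0]]
force: [0.2, 0.6, -0.9]
opening: 0.028
grasp_force: 29.7
```

```bash
cat > hole.py <<'E'
# hole.py x y z : find dark hole blob near projected point, report its xy at z
from h import *
import sys
x,y,z=map(float,sys.argv[1:4])
s=r.state(); f=r.grab_frame('wrist'); print(s['eef_pos'],s['opening'],s['force'],s['grasp_force'])
if len(sys.argv)>4:  # dx dy dz relative to eef (held weight)
    x,y,z=np.array(s['eef_pos'])+[x,y,z]
u,v=proj(f,[x,y,z],s); g=cv2.cvtColor(f['color'],cv2.COLOR_RGB2GRAY); R=11
a,b=int(v)-R,int(u)-R; p=g[a:a+2*R+1,b:b+2*R+1]; med=np.median(p)
k,l,st,ce=cv2.connectedComponentsWithStats((p<med*.72).astype(np.uint8))
for i in range(1,k):
    if st[i,4]>15: X=ray(f,b+ce[i][0],a+ce[i][1],z,s); print('blob',st[i,2:].tolist(),X.round(4),'off mm',((X-[x,y,z])[:2]*1000).round(1))
E
python3 hole.py 0 0 -.1640 rel; python3 hole.py .5595 -.2725 .116
```

```text
[ 0.55767736 -0.27559978  0.33901406] 0.02802651329662363 [ 0.23269744  0.56222924 -0.88363045] 29.659584760665894
blob [17, 15, 204] [ 0.5564 -0.2745  0.175 ] off mm [-1.3  1.1]
[ 0.55730872 -0.27546846  0.33809575] 0.027953567925043082 [-0.95372475  0.24204748 -1.42077824] 29.659591019153595
blob [12, 10, 82] [ 0.5596 -0.273   0.116 ] off mm [ 0.1 -0.5]
blob [16, 3, 31] [ 0.5655 -0.279   0.116 ] off mm [ 6.  -6.5]
```

Call:
servo_tool([
  {"claw":1,"turn":[0,0,0],"offset":[0.3,3.9,0]},
  {"claw":1,"turn":[0,0,0],"offset":[0.6,7.8,0]},
  {"claw":1,"turn":[0,0,0],"offset":[0.9,11.7,0]},
  {"claw":1,"turn":[0,0,0],"offset":[1.2,15.6,0]},
  {"claw":1,"turn":[0,0,0],"offset":[1.5,19.5,0]},
])

```text
time_s: 11.63
eef_pos: [0.5721, -0.0786, 0.3372]
orientation: [[-0.894, 0.448, -0.002], [0.448, 0.894, 0.0], [0.002, -0.001, -1.0]]
force: [0.5, -0.0, -1.2]
opening: 0.0283
grasp_force: 29.8
```

Call:
servo_tool([
  {"claw":1,"turn":[0,0,0],"offset":[0.3,3.9,0]},
  {"claw":1,"turn":[0,0,0],"offset":[0.6,7.8,0]},
  {"claw":1,"turn":[0,0,0],"offset":[0.9,11.7,-0.5]},
  {"claw":1,"turn":[0,0,0],"offset":[1.2,15.6,-1.5]},
  {"claw":1,"turn":[0,0,0],"offset":[1.5,19.5,-2.5]},
])

```text
time_s: 12.05
eef_pos: [0.5873, 0.1165, 0.3122]
orientation: [[-0.894, 0.448, -0.001], [0.448, 0.894, -0.0], [0.001, -0.001, -1.0]]
force: [0.8, -0.4, -1.2]
opening: 0.0281
grasp_force: 29.8
```

Call:
servo_tool([
  {"claw":1,"turn":[0,0,0],"offset":[0.3,3.9,-1.5]},
  {"claw":1,"turn":[0,0,0],"offset":[0.6,7.8,-3]},
  {"claw":1,"turn":[0,0,0],"offset":[0.9,11.7,-4.5]},
  {"claw":1,"turn":[0,0,0],"offset":[1.2,15.6,-6.5]},
  {"claw":1,"turn":[0,0,0],"offset":[1.5,19.5,-8.2]},
])

```text
time_s: 12.47
eef_pos: [0.6016, 0.3076, 0.2305]
orientation: [[-0.894, 0.448, -0.002], [0.448, 0.894, -0.002], [0.001, -0.002, -1.0]]
force: [0.1, 0.1, -1.3]
opening: 0.0283
grasp_force: 29.8
```

Call:
servo_tool([
  {"claw":1,"turn":[0,0,0],"offset":[0,0,0]},
  {"claw":1,"turn":[0,0,0],"offset":[0,0,0]},
  {"claw":1,"turn":[0,0,0],"offset":[0,0,0]},
])

```text
time_s: 12.72
eef_pos: [0.602, 0.3054, 0.2315]
orientation: [[-0.894, 0.448, -0.002], [0.448, 0.894, -0.002], [0.0, -0.003, -1.0]]
force: [-0.3, -0.2, -0.4]
opening: 0.0281
grasp_force: 29.9
```

```bash
python3 look.py p3 140 140 250 190 3 .602,.3125,.019,48 .602,.3125,.012,42
```

```text
[0.60198939 0.30543725 0.23150464] [0.60260921 0.3043341  0.2322098 ] 0.028125420867168377 12.7167
.602,.3125,.019,48 [364.3 228.9]
.602,.3125,.012,42 [363.4 217.5]
```

View pics/p3.png

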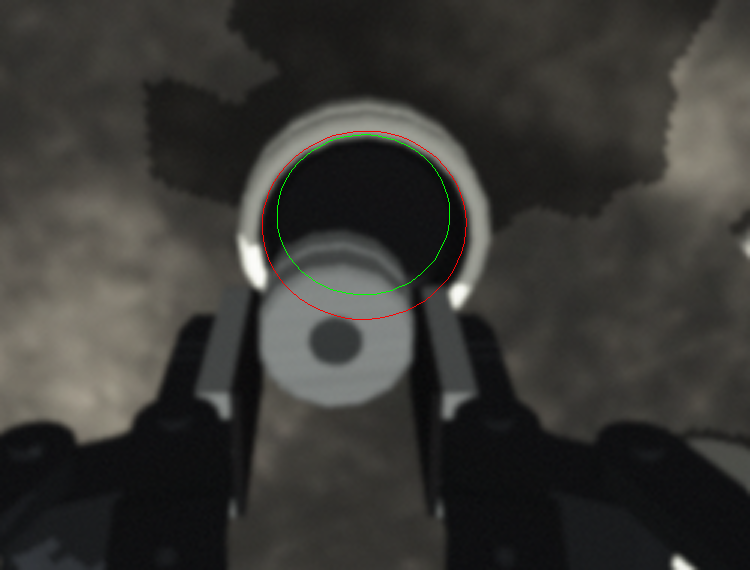

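The case100 overlay fits its mouth. I'll shift +0.1/+0.7 cm and lower.

Call:
servo_tool([
  {"claw":1,"turn":[0,0,0],"offset":[0.1,0.7,-0.8]},
  {"claw":1,"turn":[0,0,0],"offset":[0.1,0.7,-2]},
  {"claw":1,"turn":[0,0,0],"offset":[0.1,0.7,-2.8]},
  {"claw":1,"turn":[0,0,0],"offset":[0.1,0.7,-3.3]},
  {"claw":1,"turn":[0,0,0],"offset":[0.1,0.7,-3.5]},
])

```text
time_s: 13.18
eef_pos: [0.6029, 0.3123, 0.1961]
orientation: [[-0.894, 0.449, -0.002], [0.449, 0.894, -0.002], [0.001, -0.002, -1.0]]
force: [-0.1, 0.1, -0.1]
opening: 0.0277
grasp_force: 29.9
```

Call:
servo_tool([
  {"claw":1,"turn":[0,0,0],"offset":[0,0,-0.1]},
  {"claw":1,"turn":[0,0,0],"offset":[0,0,-0.2]},
  {"claw":1,"turn":[0,0,0],"offset":[0,0,-0.2]},
  {"claw":1,"turn":[0,0,0],"offset":[0,0,-0.2]},
])

```text
time_s: 13.52
eef_pos: [0.6035, 0.3132, 0.1962]
orientation: [[-0.894, 0.448, 0.001], [0.448, 0.894, 0.0], [-0.0, 0.001, -1.0]]
force: [0.1, 0.4, -0.6]
opening: 0.0274
grasp_force: 29.9
```

Call:
servo_tool([
  {"claw":1,"turn":[0,0,0],"offset":[0,0,-0.05]},
  {"claw":1,"turn":[0,0,0],"offset":[0,0,-0.1]},
  {"claw":1,"turn":[0,0,0],"offset":[0,0,-0.1]},
  {"claw":1,"turn":[0,0,0],"offset":[0,0,-0.1]},
])

```text
time_s: 13.85
eef_pos: [0.6035, 0.3132, 0.1953]
orientation: [[-0.894, 0.448, 0.001], [0.448, 0.894, 0.0], [-0.0, 0.001, -1.0]]
force: [0.3, -1.1, 3.1]
opening: 0.028
grasp_force: 30.3
```

Call:
servo_tool([
  {"claw":1,"turn":[0,0,0],"offset":[0,0,-0.05]},
  {"claw":1,"turn":[0,0,0],"offset":[0,0,-0.1]},
  {"claw":1,"turn":[0,0,0],"offset":[0,0,-0.1]},
])

```text
time_s: 14.1
eef_pos: [0.6035, 0.3133, 0.1952]
orientation: [[-0.894, 0.448, 0.001], [0.448, 0.894, 0.0], [-0.0, 0.001, -1.0]]
force: [-2.9, -1.5, 9.9]
opening: 0.0279
grasp_force: 30.9
```

Contact at 0.195 as predicted. Release, rise, verify with the hole finder, and return to the stack.

Call:
servo_tool([
  {"claw":0.25,"turn":[0,0,0],"offset":[0,0,0.1]},
  {"claw":0.1,"turn":[0,0,0],"offset":[0,0,0.1]},
  {"claw":0,"turn":[0,0,0],"offset":[0,0,0.2]},
  {"claw":-0.1,"turn":[0,0,0],"offset":[0,0,1]},
  {"claw":-0.2,"turn":[0,0,0],"offset":[0,0,3.5]},
])

```text
time_s: 14.52
eef_pos: [0.6018, 0.3123, 0.2257]
orientation: [[-0.894, 0.448, -0.007], [0.448, 0.894, -0.004], [0.004, -0.006, -1.0]]
force: [0.0, 0.1, -0.6]
opening: 0.0517
grasp_force: 0.0
```

Call:
servo_tool([
  {"claw":-0.2,"turn":[0,0,0],"offset":[0,0,3.5]},
  {"claw":-0.2,"turn":[0,0,0],"offset":[0,0,7]},
  {"claw":-0.2,"turn":[0,0,0],"offset":[0,0,10]},
  {"claw":-0.2,"turn":[0,0,0],"offset":[0,0,10]},
  {"claw":-0.2,"turn":[0,0,0],"offset":[0,0,10]},
])

```text
time_s: 14.93
eef_pos: [0.604, 0.3135, 0.3317]
orientation: [[-0.894, 0.448, 0.005], [0.448, 0.894, 0.003], [-0.003, 0.004, -1.0]]
force: [0.6, 0.6, -0.7]
opening: 0.0514
grasp_force: 0.0
```

```bash
python3 hole.py .602 .3142 .0295; python3 - <<'E'
from h import *
s=r.state(); f=r.grab_frame('wrist')
for l in ['case200','w100']:
    for d in r.pinpoint(f,l)[:4]: print(l,np.round(d['xyz'],4),round(d['confidence'],2))
E
```

```text
[0.60402397 0.31346877 0.33165598] 0.05135649011556383 [ 0.58483089  0.57657501 -0.66518884] 0.0
blob [23, 8, 106] [0.5931 0.3185 0.0295] off mm [-8.9  4.3]
blob [8, 8, 49] [0.6029 0.3139 0.0295] off mm [ 0.9 -0.3]
case200 [ 0.6226  0.1237 -0.0022] 0.95
case200 [0.6095 0.3138 0.0022] 0.76
case200 [4.530e-01 2.464e-01 4.000e-04] 0.67
w100 [0.4522 0.243  0.0122] 0.7
w100 [0.6039 0.3196 0.0121] 0.64
```

Call:
servo_tool([
  {"claw":-0.2,"turn":[0,0,0],"offset":[-0.3,-3.9,0]},
  {"claw":-0.4,"turn":[0,0,0],"offset":[-0.6,-7.8,0]},
  {"claw":-0.6,"turn":[0,0,0],"offset":[-0.9,-11.7,0]},
  {"claw":-0.8,"turn":[0,0,0],"offset":[-1.2,-15.6,0]},
  {"claw":-0.8,"turn":[0,0,0],"offset":[-1.5,-19.5,0]},
])

```text
time_s: 15.55
eef_pos: [0.5876, 0.1164, 0.3275]
orientation: [[-0.894, 0.448, -0.002], [0.448, 0.894, -0.001], [0.002, -0.002, -1.0]]
force: [0.4, -0.6, -0.4]
opening: 0.0771
grasp_force: 0.0
```

Call:
servo_tool([
  {"claw":-0.8,"turn":[0,0,0],"offset":[-0.3,-3.9,0]},
  {"claw":-0.8,"turn":[0,0,0],"offset":[-0.6,-7.8,0]},
  {"claw":-0.8,"turn":[0,0,0],"offset":[-0.9,-11.7,0]},
  {"claw":-0.8,"turn":[0,0,0],"offset":[-1.2,-15.6,0]},
  {"claw":-0.8,"turn":[0,0,0],"offset":[-1.5,-19.5,0]},
])

```text
time_s: 15.97
eef_pos: [0.5726, -0.0787, 0.3276]
orientation: [[-0.894, 0.448, -0.002], [0.448, 0.894, 0.0], [0.002, -0.001, -1.0]]
force: [1.5, -0.6, -0.7]
opening: 0.0773
grasp_force: 0.0
```

Call:
servo_tool([
  {"claw":-0.8,"turn":[0,0,0],"offset":[-0.3,-3.9,0]},
  {"claw":-0.8,"turn":[0,0,0],"offset":[-0.6,-7.8,0]},
  {"claw":-0.8,"turn":[0,0,0],"offset":[-0.9,-11.7,0]},
  {"claw":-0.8,"turn":[0,0,0],"offset":[-1.2,-15.6,-0.5]},
  {"claw":-0.8,"turn":[0,0,0],"offset":[-1.5,-19.1,-1]},
])

```text
time_s: 16.38
eef_pos: [0.5574, -0.2707, 0.3176]
orientation: [[-0.893, 0.449, -0.002], [0.449, 0.893, -0.0], [0.001, -0.001, -1.0]]
force: [-1.0, 0.1, 0.9]
opening: 0.0766
grasp_force: 0.0
```

Call:
servo_tool([
  {"claw":-0.8,"turn":[0,0,0],"offset":[0,0,0]},
  {"claw":-0.8,"turn":[0,0,0],"offset":[0,0,0]},
  {"claw":-0.8,"turn":[0,0,0],"offset":[0,0,0]},
  {"claw":-0.8,"turn":[0,0,0],"offset":[0,0,0]},
])

```text
time_s: 16.72
eef_pos: [0.5588, -0.2658, 0.3183]
orientation: [[-0.895, 0.446, -0.001], [0.446, 0.895, 0.002], [0.001, 0.002, -1.0]]
force: [-0.1, 0.3, 0.7]
opening: 0.0765
grasp_force: 0.0
```

```bash
python3 hole.py .5596 -.273 .116
```

```text
[ 0.55881568 -0.26578041  0.31829363] 0.07653612010200071 [-0.09853111  0.27083175  0.73062363] 0.0
blob [13, 10, 92] [ 0.5589 -0.2718  0.116 ] off mm [-0.7  1.2]
```

Call:
servo_tool([
  {"turn":[0,0,0],"offset":[0,-0.65,-1],"claw":-0.7},
  {"turn":[0,0,0],"offset":[0,-0.65,-2.5],"claw":-0.5},
  {"turn":[0,0,0],"offset":[0,-0.65,-3.7],"claw":-0.4},
  {"turn":[0,0,0],"offset":[0,-0.65,-4.1],"claw":-0.3},
  {"turn":[0,0,0],"offset":[0,-0.65,-4.1],"claw":-0.2},
])

```text
time_s: 17.18
eef_pos: [0.558, -0.2736, 0.2761]
orientation: [[-0.894, 0.447, -0.003], [0.447, 0.894, 0.001], [0.003, 0.0, -1.0]]
force: [0.5, 0.7, -0.4]
opening: 0.0513
grasp_force: 0.0
```

Call:
servo_tool([
  {"claw":1,"turn":[0,0,0],"offset":[0,0,0]},
  {"claw":1,"turn":[0,0,0],"offset":[0,0,0]},
  {"claw":1,"turn":[0,0,0],"offset":[0,0,0]},
  {"claw":1,"turn":[0,0,0],"offset":[0,0,0]},
], newtons=40)

```text
time_s: 17.52
eef_pos: [0.5584, -0.2744, 0.2781]
orientation: [[-0.894, 0.448, 0.0], [0.448, 0.894, -0.0], [-0.0, 0.0, -1.0]]
force: [-0.0, 0.6, -1.6]
opening: 0.0381
grasp_force: 40.3
```

Call:
servo_tool([
  {"claw":1,"turn":[0,0,0],"offset":[0,0,1]},
  {"claw":1,"turn":[0,0,0],"offset":[0,0,2.5]},
  {"claw":1,"turn":[0,0,0],"offset":[0,0,4]},
  {"claw":1,"turn":[0,0,0],"offset":[0,0,4]},
  {"claw":1,"turn":[0,0,0],"offset":[0,0,4]},
])

```text
time_s: 17.93
eef_pos: [0.5587, -0.2745, 0.319]
orientation: [[-0.894, 0.448, 0.002], [0.448, 0.894, -0.001], [-0.003, 0.0, -1.0]]
force: [-0.8, -0.2, -2.3]
opening: 0.0383
grasp_force: 40.5
```

```bash
python3 hole.py 0 0 -.162 rel; python3 hole.py .560 -.2715 .096
```

```text
[ 0.55865132 -0.27454042  0.31897923] 0.03828165017340655 [-0.75759929 -0.23634762 -2.27125635] 40.46281456947327
blob [17, 15, 206] [ 0.56   -0.2748  0.157 ] off mm [ 1.4 -0.2]
[ 0.55820415 -0.27439576  0.31797181] 0.03845124376939535 [-0.4081911  -0.08105663 -1.75876573] 40.46249806880951
```

Call:
servo_tool([
  {"claw":1,"turn":[0,0,0],"offset":[0.55,3.6,0]},
  {"claw":1,"turn":[0,0,0],"offset":[1.1,7.2,0]},
  {"claw":1,"turn":[0,0,0],"offset":[1.65,10.8,0]},
  {"claw":1,"turn":[0,0,0],"offset":[2.2,14.4,0]},
  {"claw":1,"turn":[0,0,0],"offset":[2.8,18,-0.5]},
])

```text
time_s: 18.45
eef_pos: [0.5863, -0.0928, 0.3125]
orientation: [[-0.894, 0.449, -0.0], [0.449, 0.894, 0.0], [0.0, 0.0, -1.0]]
force: [1.4, -0.0, -1.9]
opening: 0.0381
grasp_force: 40.6
```

Call:
servo_tool([
  {"claw":1,"turn":[0,0,0],"offset":[0.55,3.6,-1]},
  {"claw":1,"turn":[0,0,0],"offset":[1.1,7.2,-2.2]},
  {"claw":1,"turn":[0,0,0],"offset":[1.65,10.8,-3.6]},
  {"claw":1,"turn":[0,0,0],"offset":[2.2,14.4,-5.2]},
  {"claw":1,"turn":[0,0,0],"offset":[2.8,18,-6.8]},
])

```text
time_s: 18.87
eef_pos: [0.6139, 0.0874, 0.2433]
orientation: [[-0.894, 0.448, -0.001], [0.448, 0.894, -0.0], [0.001, -0.001, -1.0]]
force: [-0.1, -0.4, -3.1]
opening: 0.0379
grasp_force: 40.6
```

Call:
servo_tool([
  {"claw":1,"turn":[0,0,0],"offset":[0.5,2,-1]},
  {"claw":1,"turn":[0,0,0],"offset":[0.6,3.9,-1.8]},
  {"claw":1,"turn":[0,0,0],"offset":[0.6,3.9,-1.8]},
  {"claw":1,"turn":[0,0,0],"offset":[0.6,3.9,-1.8]},
  {"claw":1,"turn":[0,0,0],"offset":[0.6,3.9,-1.8]},
])

```text
time_s: 19.28
eef_pos: [0.6201, 0.1234, 0.2262]
orientation: [[-0.894, 0.449, -0.001], [0.449, 0.894, -0.002], [0.0, -0.002, -1.0]]
force: [-0.1, -0.4, -1.5]
opening: 0.0382
grasp_force: 40.7
```

```bash
python3 look.py p4 140 140 250 190 3 .6225,.1250,.019,58 .6225,.125,.012,52
```

```text
[0.62011767 0.12335459 0.22622625] [0.62038627 0.12272242 0.22664358] 0.03820109273640712 19.2833
.6225,.1250,.019,58 [347.8 256. ]
.6225,.125,.012,52 [347.4 243.5]
```

View pics/p4.png

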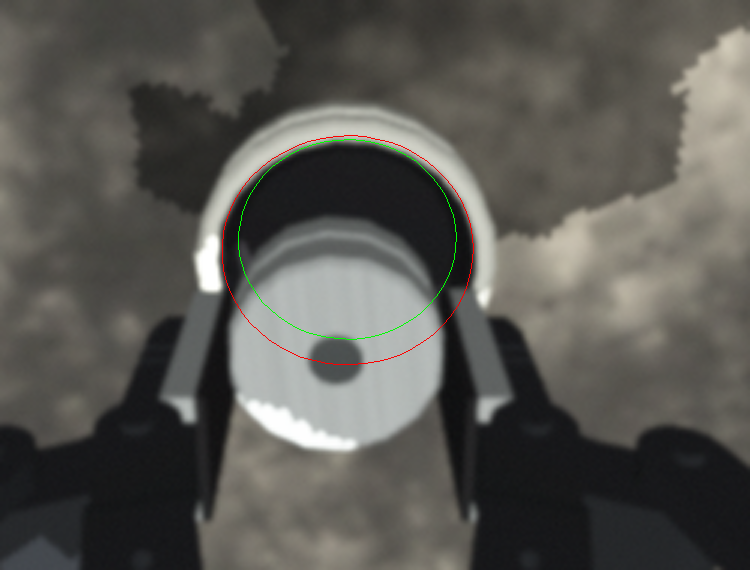

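The overlay fits, so I lower with a small y shift.

Call:
servo_tool([
  {"claw":1,"turn":[0,0,0],"offset":[0,0.25,-0.8]},
  {"claw":1,"turn":[0,0,0],"offset":[0,0.25,-1.8]},
  {"claw":1,"turn":[0,0,0],"offset":[0,0.25,-2.6]},
  {"claw":1,"turn":[0,0,0],"offset":[0,0.25,-2.9]},
  {"claw":1,"turn":[0,0,0],"offset":[0,0.25,-3.1]},
])

```text
time_s: 19.75
eef_pos: [0.6199, 0.1268, 0.1945]
orientation: [[-0.894, 0.448, -0.002], [0.448, 0.894, -0.001], [0.001, -0.001, -1.0]]
force: [-0.3, -0.1, -1.7]
opening: 0.038
grasp_force: 40.7
```

Call:
servo_tool([
  {"claw":1,"turn":[0,0,0],"offset":[0,0,-0.05]},
  {"claw":1,"turn":[0,0,0],"offset":[0,0,-0.1]},
  {"claw":1,"turn":[0,0,0],"offset":[0,0,-0.1]},
  {"claw":1,"turn":[0,0,0],"offset":[0,0,-0.1]},
])

```text
time_s: 20.08
eef_pos: [0.6205, 0.1272, 0.1951]
orientation: [[-0.894, 0.448, 0.001], [0.448, 0.894, 0.0], [-0.001, 0.001, -1.0]]
force: [-0.0, -0.1, -1.8]
opening: 0.0381
grasp_force: 40.7
```

Call:
servo_tool([
  {"claw":1,"turn":[0,0,0],"offset":[0,0,-0.05]},
  {"claw":1,"turn":[0,0,0],"offset":[0,0,-0.1]},
  {"claw":1,"turn":[0,0,0],"offset":[0,0,-0.1]},
  {"claw":1,"turn":[0,0,0],"offset":[0,0,-0.1]},
])

```text
time_s: 20.42
eef_pos: [0.6205, 0.1272, 0.194]
orientation: [[-0.894, 0.448, 0.0], [0.448, 0.894, 0.0], [-0.0, 0.0, -1.0]]
force: [0.7, 0.2, -1.1]
opening: 0.0376
grasp_force: 40.9
```

Call:
servo_tool([
  {"claw":1,"turn":[0,0,0],"offset":[0,0,-0.05]},
  {"claw":1,"turn":[0,0,0],"offset":[0,0,-0.1]},
  {"claw":1,"turn":[0,0,0],"offset":[0,0,-0.1]},
  {"claw":1,"turn":[0,0,0],"offset":[0,0,-0.1]},
])

```text
time_s: 20.75
eef_pos: [0.6205, 0.1272, 0.1939]
orientation: [[-0.894, 0.448, 0.001], [0.448, 0.894, 0.0], [-0.001, 0.0, -1.0]]
force: [-2.1, -0.4, 6.5]
opening: 0.038
grasp_force: 41.6
```

Call:
servo_tool([
  {"claw":0,"turn":[0,0,0],"offset":[0,0,0.1]},
  {"claw":-0.1,"turn":[0,0,0],"offset":[0,0,0.1]},
  {"claw":-0.2,"turn":[0,0,0],"offset":[0,0,0.2]},
  {"claw":-0.3,"turn":[0,0,0],"offset":[0,0,1]},
  {"claw":-0.4,"turn":[0,0,0],"offset":[0,0,3.5]},
])

```text
time_s: 21.17
eef_pos: [0.6188, 0.1268, 0.2253]
orientation: [[-0.894, 0.448, -0.007], [0.448, 0.894, -0.002], [0.005, -0.004, -1.0]]
force: [0.0, -0.4, -0.7]
opening: 0.0596
grasp_force: 0.0
```

Call:
servo_tool([
  {"claw":-0.4,"turn":[0,0,0],"offset":[0,0,3.5]},
  {"claw":-0.4,"turn":[0,0,0],"offset":[0,0,7]},
  {"claw":-0.4,"turn":[0,0,0],"offset":[0,0,10]},
  {"claw":-0.4,"turn":[0,0,0],"offset":[0,0,10]},
  {"claw":-0.4,"turn":[0,0,0],"offset":[0,0,10]},
])

```text
time_s: 21.58
eef_pos: [0.621, 0.1272, 0.3304]
orientation: [[-0.894, 0.448, 0.005], [0.448, 0.894, 0.001], [-0.004, 0.003, -1.0]]
force: [-0.9, -0.4, 0.0]
opening: 0.0596
grasp_force: 0.0
```

```bash
python3 hole.py .622 .127 .032; python3 - <<'E'
from h import *
f=r.grab_frame('wrist')
for l in ['case500','w200']:
    for d in r.pinpoint(f,l)[:4]: print(l,np.round(d['xyz'],4),round(d['confidence'],2))
E
```

```text
[0.62100151 0.12724483 0.33037193] 0.05962703977095548 [-0.89259352 -0.44277395  0.04419354] 0.0
blob [7, 5, 22] [0.6165 0.1391 0.032 ] off mm [-5.5 12.1]
blob [8, 7, 47] [0.6214 0.1272 0.032 ] off mm [-0.6  0.2]
case500 [ 0.6067  0.3151 -0.0027] 0.8
case500 [0.4844 0.056  0.0023] 0.7
w200 [ 0.4549 -0.0728  0.0005] 0.87
w200 [ 0.6124 -0.0632 -0.    ] 0.86
w200 [0.6201 0.1269 0.0095] 0.62
w200 [0.6036 0.3162 0.01  ] 0.59
```

Call:
servo_tool([
  {"claw":-0.6,"turn":[0,0,0],"offset":[-0.55,-3.6,0]},
  {"claw":-0.8,"turn":[0,0,0],"offset":[-1.1,-7.2,0]},
  {"claw":-1,"turn":[0,0,0],"offset":[-1.65,-10.8,0]},
  {"claw":-1,"turn":[0,0,0],"offset":[-2.2,-14.4,0]},
  {"claw":-1,"turn":[0,0,0],"offset":[-2.75,-18,0]},
])

```text
time_s: 22.2
eef_pos: [0.592, -0.0544, 0.3264]
orientation: [[-0.894, 0.448, -0.003], [0.448, 0.894, 0.0], [0.002, -0.001, -1.0]]
force: [0.5, -0.5, -0.4]
opening: 0.0853
grasp_force: 0.0
```

Call:
servo_tool([
  {"claw":-1,"turn":[0,0,0],"offset":[-0.55,-3.6,0]},
  {"claw":-1,"turn":[0,0,0],"offset":[-1.1,-7.2,0]},
  {"claw":-1,"turn":[0,0,0],"offset":[-1.65,-10.8,0]},
  {"claw":-1,"turn":[0,0,0],"offset":[-2.2,-14.4,-0.5]},
  {"claw":-1,"turn":[0,0,0],"offset":[-2.75,-18,-1]},
])

```text
time_s: 22.62
eef_pos: [0.5646, -0.2345, 0.3165]
orientation: [[-0.894, 0.448, -0.002], [0.448, 0.894, 0.001], [0.002, -0.0, -1.0]]
force: [0.3, 0.1, -0.4]
opening: 0.0853
grasp_force: 0.0
```

Call:
servo_tool([
  {"claw":-1,"turn":[0,0,0],"offset":[-0.6,-3.6,0]},
  {"claw":-1,"turn":[0,0,0],"offset":[-0.6,-3.9,0]},
  {"claw":-1,"turn":[0,0,0],"offset":[-0.6,-3.9,0]},
  {"claw":-1,"turn":[0,0,0],"offset":[-0.6,-3.9,0]},
  {"claw":-1,"turn":[0,0,0],"offset":[-0.6,-3.9,0]},
])

```text
time_s: 23.03
eef_pos: [0.5599, -0.2697, 0.3172]
orientation: [[-0.895, 0.446, -0.001], [0.446, 0.895, 0.002], [0.002, 0.002, -1.0]]
force: [0.1, 0.3, -0.8]
opening: 0.0857
grasp_force: 0.0
```

```bash
python3 hole.py .560 -.2715 .096
```

```text
[ 0.55987902 -0.26967479  0.31717353] 0.08566319341373063 [ 0.0625162   0.27914269 -0.77930691] 0.0
blob [12, 10, 93] [ 0.5602 -0.2707  0.096 ] off mm [0.2 0.8]
```

Call:
servo_tool([
  {"turn":[0,0,0],"offset":[0,-0.1,-2],"claw":-1},
  {"turn":[0,0,0],"offset":[0,-0.1,-4.5],"claw":-1},
  {"turn":[0,0,0],"offset":[0,-0.1,-6.3],"claw":-0.8},
  {"turn":[0,0,0],"offset":[0,-0.1,-6.8],"claw":-0.7},
  {"turn":[0,0,0],"offset":[0,-0.1,-6.8],"claw":-0.6},
])

```text
time_s: 23.5
eef_pos: [0.5593, -0.2711, 0.2484]
orientation: [[-0.895, 0.446, -0.003], [0.446, 0.895, 0.002], [0.003, 0.0, -1.0]]
force: [-0.3, -0.3, 0.5]
opening: 0.0681
grasp_force: 0.0
```

Call:
servo_tool([
  {"claw":1,"turn":[0,0,0],"offset":[0,0,0]},
  {"claw":1,"turn":[0,0,0],"offset":[0,0,0]},
  {"claw":1,"turn":[0,0,0],"offset":[0,0,0]},
  {"claw":1,"turn":[0,0,0],"offset":[0,0,0]},
], newtons=60)

```text
time_s: 23.83
eef_pos: [0.5601, -0.2723, 0.2512]
orientation: [[-0.894, 0.448, 0.002], [0.448, 0.894, 0.0], [-0.002, 0.001, -1.0]]
force: [-0.5, 2.6, 5.3]
opening: 0.0533
grasp_force: 64.1
```

Call:
servo_tool([
  {"claw":1,"turn":[0,0,0],"offset":[0,0,1]},
  {"claw":1,"turn":[0,0,0],"offset":[0,0,2.5]},
  {"claw":1,"turn":[0,0,0],"offset":[0,0,4]},
  {"claw":1,"turn":[0,0,0],"offset":[0,0,5]},
  {"claw":1,"turn":[0,0,0],"offset":[0,0,5]},
])

```text
time_s: 24.25
eef_pos: [0.5599, -0.2736, 0.3022]
orientation: [[-0.894, 0.449, 0.004], [0.449, 0.894, -0.002], [-0.004, -0.0, -1.0]]
force: [-0.6, 0.0, -5.0]
opening: 0.0526
grasp_force: 64.1
```

```bash
python3 hole.py 0 0 -.153 rel
```

```text
[ 0.55986603 -0.27359399  0.30220061] 0.05259254098762773 [-6.10443625e-01  2.64664291e-03 -4.96242943e+00] 64.0871787071228
blob [18, 16, 212] [ 0.5594 -0.273   0.1492] off mm [-0.5  0.6]
```

Call:
servo_tool([
  {"claw":1,"turn":[0,0,0],"offset":[-0.85,3.65,0]},
  {"claw":1,"turn":[0,0,0],"offset":[-1.7,7.3,0]},
  {"claw":1,"turn":[0,0,0],"offset":[-2.55,10.95,0]},
  {"claw":1,"turn":[0,0,0],"offset":[-3.4,14.6,0]},
  {"claw":1,"turn":[0,0,0],"offset":[-4.25,18.25,-0.5]},
])

```text
time_s: 24.72
eef_pos: [0.5162, -0.0891, 0.2947]
orientation: [[-0.894, 0.449, 0.0], [0.449, 0.894, 0.0], [-0.0, 0.0, -1.0]]
force: [1.6, 1.7, -4.5]
opening: 0.0527
grasp_force: 64.5
```

Call:
servo_tool([
  {"claw":1,"turn":[0,0,0],"offset":[-0.85,3.65,-1.5]},
  {"claw":1,"turn":[0,0,0],"offset":[-1.7,7.3,-3]},
  {"claw":1,"turn":[0,0,0],"offset":[-2.55,10.95,-5]},
  {"claw":1,"turn":[0,0,0],"offset":[-3.4,14.6,-6.5]},
  {"claw":1,"turn":[0,0,0],"offset":[-3.4,14.6,-6.5]},
])

```text
time_s: 25.13
eef_pos: [0.4801, 0.0661, 0.2268]
orientation: [[-0.901, 0.434, -0.006], [0.434, 0.901, 0.007], [0.009, 0.004, -1.0]]
force: [0.3, 1.6, -5.0]
opening: 0.053
grasp_force: 65.3
```

Call:
servo_tool([
  {"claw":1,"turn":[0,0,0],"offset":[0,0,0]},
  {"claw":1,"turn":[0,0,0],"offset":[0,0,0]},
  {"claw":1,"turn":[0,0,0],"offset":[0,0,0]},
])

```text
time_s: 25.38
eef_pos: [0.4832, 0.0542, 0.2298]
orientation: [[-0.893, 0.45, 0.0], [0.45, 0.893, -0.001], [-0.001, -0.001, -1.0]]
force: [0.4, 0.6, -4.8]
opening: 0.0525
grasp_force: 65.3
```

```bash
python3 look.py p5 140 140 250 190 3 .483,.0575,.019,73 .483,.0575,.012,67
```

```text
[0.48322059 0.05418598 0.22979187] [0.48331639 0.05394986 0.22998357] 0.05253799724606095 25.3833
.483,.0575,.019,73 [347.8 236.5]
.483,.0575,.012,67 [347.5 224.7]
```

View pics/p5.png

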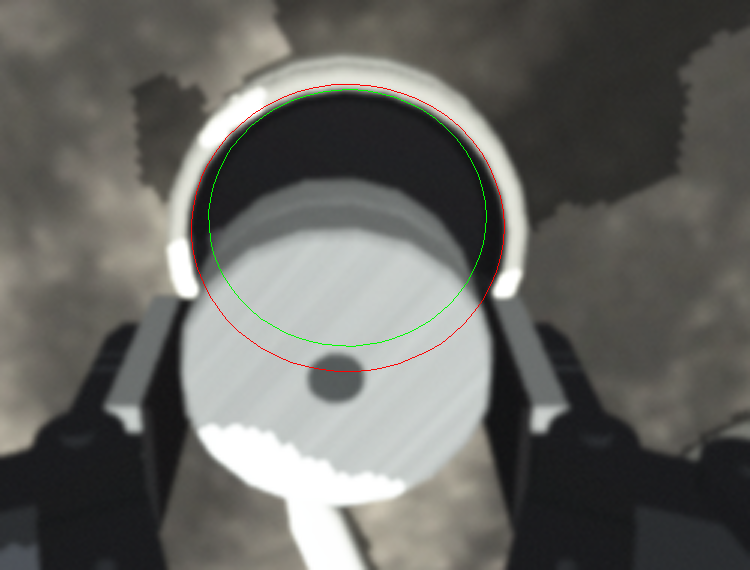

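The overlay matches, so I lower w500.

Call:
servo_tool([
  {"claw":1,"turn":[0,0,0],"offset":[0,0.3,-0.8]},
  {"claw":1,"turn":[0,0,0],"offset":[0,0.3,-1.8]},
  {"claw":1,"turn":[0,0,0],"offset":[0,0.3,-2.6]},
  {"claw":1,"turn":[0,0,0],"offset":[0,0.3,-3.1]},
  {"claw":1,"turn":[0,0,0],"offset":[0,0.3,-3.3]},
])

```text
time_s: 25.85
eef_pos: [0.4825, 0.0584, 0.1955]
orientation: [[-0.894, 0.448, -0.002], [0.448, 0.894, -0.0], [0.002, -0.001, -1.0]]
force: [0.2, 0.4, -5.0]
opening: 0.0528
grasp_force: 65.3
```

Call:
servo_tool([
  {"claw":1,"turn":[0,0,0],"offset":[0,0,-0.05]},
  {"claw":1,"turn":[0,0,0],"offset":[0,0,-0.1]},
  {"claw":1,"turn":[0,0,0],"offset":[0,0,-0.1]},
  {"claw":1,"turn":[0,0,0],"offset":[0,0,-0.1]},
])

```text
time_s: 26.18
eef_pos: [0.483, 0.0586, 0.196]
orientation: [[-0.894, 0.448, 0.001], [0.448, 0.894, 0.0], [-0.0, 0.0, -1.0]]
force: [0.8, -0.2, -6.2]
opening: 0.0528
grasp_force: 65.3
```

Call:
servo_tool([
  {"claw":1,"turn":[0,0,0],"offset":[0,0,-0.05]},
  {"claw":1,"turn":[0,0,0],"offset":[0,0,-0.1]},
  {"claw":1,"turn":[0,0,0],"offset":[0,0,-0.1]},
  {"claw":1,"turn":[0,0,0],"offset":[0,0,-0.1]},
])

```text
time_s: 26.52
eef_pos: [0.4829, 0.0587, 0.1949]
orientation: [[-0.894, 0.448, 0.0], [0.448, 0.894, 0.0], [-0.0, 0.0, -1.0]]
force: [0.1, 0.1, -5.0]
opening: 0.0528
grasp_force: 65.3
```

Call:
servo_tool([
  {"claw":1,"turn":[0,0,0],"offset":[0,0,-0.05]},
  {"claw":1,"turn":[0,0,0],"offset":[0,0,-0.1]},
  {"claw":1,"turn":[0,0,0],"offset":[0,0,-0.1]},
  {"claw":1,"turn":[0,0,0],"offset":[0,0,-0.1]},
])

```text
time_s: 26.85
eef_pos: [0.4828, 0.0586, 0.1937]
orientation: [[-0.894, 0.448, -0.0], [0.448, 0.894, 0.0], [0.0, -0.0, -1.0]]
force: [-0.1, -0.0, -4.5]
opening: 0.0529
grasp_force: 65.3
```

Call:
servo_tool([
  {"claw":1,"turn":[0,0,0],"offset":[0,0,-0.05]},
  {"claw":1,"turn":[0,0,0],"offset":[0,0,-0.05]},
  {"claw":1,"turn":[0,0,0],"offset":[0,0,-0.05]},
])

```text
time_s: 27.1
eef_pos: [0.4828, 0.0586, 0.1933]
orientation: [[-0.894, 0.448, -0.0], [0.448, 0.894, 0.0], [0.0, 0.0, -1.0]]
force: [-0.2, -0.2, -4.9]
opening: 0.0529
grasp_force: 65.5
```

Call:
servo_tool([
  {"claw":1,"turn":[0,0,0],"offset":[0,0,-0.05]},
  {"claw":1,"turn":[0,0,0],"offset":[0,0,-0.1]},
  {"claw":1,"turn":[0,0,0],"offset":[0,0,-0.1]},
  {"claw":1,"turn":[0,0,0],"offset":[0,0,-0.1]},
])

```text
time_s: 27.43
eef_pos: [0.4828, 0.0586, 0.1931]
orientation: [[-0.894, 0.448, 0.001], [0.448, 0.894, 0.0], [-0.001, 0.0, -1.0]]
force: [-1.2, 0.8, 5.2]
opening: 0.0527
grasp_force: 66.8
```

Call:
servo_tool([
  {"claw":-0.35,"turn":[0,0,0],"offset":[0,0,0.1]},
  {"claw":-0.5,"turn":[0,0,0],"offset":[0,0,0.1]},
  {"claw":-0.7,"turn":[0,0,0],"offset":[0,0,0.1]},
  {"claw":-0.8,"turn":[0,0,0],"offset":[0,0,0.6]},
  {"claw":-0.9,"turn":[0,0,0],"offset":[0,0,2.5]},
])

```text
time_s: 27.85
eef_pos: [0.4823, 0.0587, 0.216]
orientation: [[-0.894, 0.448, -0.004], [0.448, 0.894, -0.001], [0.003, -0.002, -1.0]]
force: [0.3, 0.8, -0.5]
opening: 0.0813
grasp_force: 0.0
```

Call:
servo_tool([
  {"claw":-1,"turn":[0,0,0],"offset":[0,0,3.5]},
  {"claw":-1,"turn":[0,0,0],"offset":[0,0,7]},
  {"claw":-1,"turn":[0,0,0],"offset":[0,0,10.5]},
  {"claw":-1,"turn":[0,0,0],"offset":[0,0,14]},
  {"claw":-1,"turn":[0,0,0],"offset":[0,0,17]},
])

```text
time_s: 28.27
eef_pos: [0.4826, 0.0585, 0.39]
orientation: [[-0.894, 0.448, 0.002], [0.448, 0.894, 0.0], [-0.001, 0.001, -1.0]]
force: [0.1, 0.7, 0.0]
opening: 0.0856
grasp_force: 0.0
```

Call:
servo_tool([
  {"claw":-1,"turn":[0,0,0],"offset":[0,0,0]},
  {"claw":-1,"turn":[0,0,0],"offset":[0,0,0]},
  {"claw":-1,"turn":[0,0,0],"offset":[0,0,0]},
])

```text
time_s: 28.52
eef_pos: [0.4824, 0.0584, 0.3871]
orientation: [[-0.894, 0.448, -0.001], [0.448, 0.894, -0.0], [0.0, -0.0, -1.0]]
force: [-0.1, 0.6, -0.1]
opening: 0.0852
grasp_force: 0.0
```

```bash
python3 - <<'E'
from h import *
w=r.grab_frame('wrist'); f=r.grab_frame('side')
B=cv2.resize(f['color'][150:310,150:350],None,fx=2,fy=2,interpolation=cv2.INTER_CUBIC)
A=cv2.resize(w['color'],(400,300)); cv2.imwrite('pics/end.png',np.hstack([A,B[:300]])[:,:,::-1])
E
```

```text
(no output)
```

View pics/end.png

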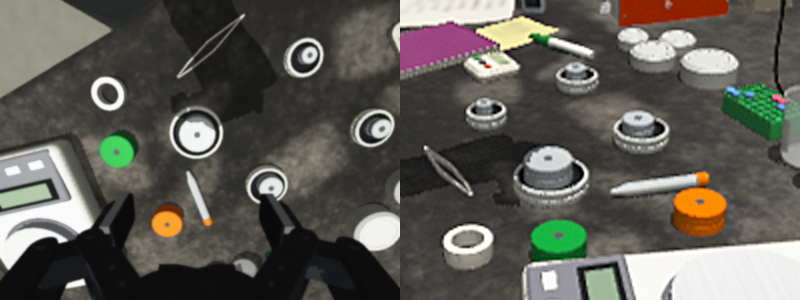

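All four weights stand upright in their own cases: in the side crop, w500 at (550,165), w200 at (641,125), w100 at (577,72) and w50 at (486,108). The gripper is clear, so I'm handing in.

```bash
python3 -c "
from station import r
print(r.sign_off())"
```

```text
the job is handed in; nothing more can be done
None
```

All four check weights are released and standing upright in their own cases, each lowered until it touched the well floor. The decoys were left alone, and I handed the job in at about 28.6 s.

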